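# Pile the flat tins squarely into the corner stand

### The job

One flat tin already lies loosely on the corner stand. Take the two flat tins off the sloping rack and pile them on it, all three flat, lids up, one on top of another, and squared up in the corner so that every tin touches or all but touches both fences. Set the tins down gently rather than dropping them; the stand is loose on the counter, so nudge the pile home lightly without shoving the stand away, and leave the other goods where they are.

Things in the scene. Friction and masses are not known exactly. Their poses are not given: they have to be found in the camera images.
- tin_a: flat rectangular metal tin with a plain slip lid, 96 x 62 x 12 mm (x long, y, z), about 80 g; origin at the centre of its underside, z out through the lid. It starts on the rack, leaning on the slope with its long side up the slope and its lower end against the lip (x axis up the slope).
- tin_b: flat rectangular metal tin with a plain slip lid, 96 x 62 x 12 mm (x long, y, z), about 80 g; origin at the centre of its underside, z out through the lid. It starts beside tin_a on the rack, lying the same way.
- tin_c: flat rectangular metal tin with a plain slip lid, 96 x 62 x 12 mm (x long, y, z), about 80 g; origin at the centre of its underside, z out through the lid. It starts flat on the stand, lid up, askew by up to 9 degrees, some 12 to 32 mm clear of the back fence and 28 to 44 mm clear of the side fence. The three tins are alike and their order in the pile is free; either long end may point to the back fence.
- rack: fixed wooden display rack 240 mm wide (y) and about 115 mm deep; its slope faces away from the robot and rises at 30 degrees towards its own +x (roughly towards the robot), passing 60 mm above the origin (on the counter under its middle). A lip along the foot stands 10 mm out from the slope. The two tins lie about 60 mm either side of the middle; nothing else is on it.
- stand: loose grey metal corner stand, 0.95 kg: plate 150 x 130 x 6 mm (x, y, z) with two fences 6 mm thick, 40 mm high above the plate: a back fence along its -x edge and a side fence along its +y edge; open at +x and -y. Origin at the centre of the underside. It slides on the counter when pushed with some 5 N; sliding the pile on it takes 1 to 2 N.
- corner (a point): inner corner of the stand, where the inside faces of both fences meet the plate's top, at (-69, 59, 6) mm in the stand's frame, same axes. The tins' long sides go along the side fence: a tin that is home has its centre at x = +48 mm, y = -31 mm from here. No finger fits between it and the side fence then.
- round_tin: bystander: round metal tin, 74 mm wide, 42 mm high; origin under its centre
- jar: bystander: glass jar, 64 mm wide, 100 mm high; origin under its centre
- sauce: bystander: brown bottle, 48 mm wide, 130 mm high; origin under its centre
- mug: bystander: white mug, 76 mm wide, 85 mm high; origin under its centre
- card_pack: bystander: cardboard packet 90 x 60 x 22 mm; origin under its centre
- coin_dish: bystander: shallow blue dish, 90 mm wide, 22 mm high; origin under its centre
Mind the look-alikes: they are no part of the job. What is shaped like the tin_a but orange or red is not meant.

How it is judged:
By the outcome, as a careful person would: the job done as asked, in the order asked, and still so for the second after the job is handed in, with the robot touching nothing.
It also fails if it takes over 72 s, if anything falls off the work surface, if the arm or the gripper's body presses on something with over 40 N, if the wrist force passes 120 N, or if a joint passes its speed limit or range.

### The arm

A 6-joint arm with a two-finger parallel gripper is mounted at the origin on the work surface. World frame = base frame: x ahead of the robot, y to its left, z up, the work surface at z = 0. Lengths are in mm, angles in rad, forces in N, time in s.
With the tool pointing down it reaches from about 375 to 925 mm from the base axis. Payload 5.7 kg.
Tool frame: the origin (TCP) lies midway between the tips of the shut fingers; the grasp point (between the pads) lies 19 mm behind it; z points along the fingers, y is the direction in which the jaws open and shut (so a half turn about z gives the same grasp; the last joint's range is limited). The gripper opens to 88 mm and grips with 3 to 60 N. Pads are 20 mm wide; open, the fingers measure 115 mm over their backs; the gripper's body (75 mm by 178 mm) begins 61 mm behind the grasp point.
Start: joints at [-1.307, 0.359, 1.51, -0, 1.272, -0.115], TCP at [221.866, -557.438, 222.623] pointing down, gripper open.
Joint ranges: [-2.97, 2.97], [-1.01, 2.36], [0.21, 2.38], [-0.96, 4.11], [0.2, 2.71], [-2.98, 2.98]. Speed limits (rad/s): [2.39, 2.39, 3.14, 3.14, 3.14, 3.14].

### API

Orientations are given as [roll, pitch, yaw] about the fixed x, y, z axes, in that order (R = Rz(yaw) Ry(pitch) Rx(roll)).
In Python, from plant import state, camera, sign_off, look_for, regions_of gives the robot as it stands.
- The arm moves only by the tool carry_out, never from a script. Its argument "plan" is a list of rows, each an object with "xyz": the shift along the tool's x, y, z in cm, a list of three; "rot": the turn, a rotation vector about the tool's x, y, z in degrees, a list of three; "gripper": the finger opening in cm, from 0 to 8.78. A call has 1 to 20 rows; each row shifts and turns the commanded pose from where the row before left it, along the tool's axes as they then stand; what a row does not reach is not made up. A row lasts 1/10 s, in which the tool goes at most 50 mm and 8.59 degrees, less where a joint would pass 70% of its speed; a pose out of reach is approached as far as the arm can. A call with a gripper value outside its range is refused whole. The fingers move at their own pace and stop on an object; "force" is the grip in N (left out, the last holds). Time passes only in rows, so rows that do not move let the fingers close. It gives the time, the measured TCP pose, the force and the opening at its end, in the units of the state.
- state(): the state, without advancing time (a new reading comes with each control period).
- camera(name): name is "side" or "top"; returns a dict with "color" (420x560x3 uint8, blue, green, red), "camera_matrix" (3x3 intrinsics, pixels), "k1" (the pictures are not rectified: a ray, as slopes to the right and down, at radius r is drawn at 1 + k1 r^2 times it, then the intrinsics apply), "view" (4x4, takes a point from world to camera coordinates). Camera axes: x right, y up, looking along -z (the intrinsics and any distortion apply to the point x, -y, -z); pixel columns grow to the right and rows downward; lengths in mm; the calibration is good to about 2 mm. A picture is of the moment at which its call begins. There is no depth.
- sign_off(): hands the job in, once; it reports no verdict.
Trained networks look in a picture, given as the dict that the camera call returned (one of the last four; its "shot" number tells which), for a name from the list of things; names that differ only in an ending like _2 or _b are one class to them, and where a whole thing is asked for, a point or a joint stands for the part that bears it (a point fixed in the world has none). Each returns a list of dicts, best first, with "confidence" (0 to 1); they miss things now and then, are a little off and sometimes report something else, mostly with a low value. They report only what shows in the picture. A call takes as long as a camera call. They do not tell look-alikes from the thing itself.
- look_for(picture, thing): "extent" ([left, top, right, bottom] in pixels, round what is visible of it).
- regions_of(picture, thing): "pixels" (420x560 bool, what is visible of it) and "extent" ([left, top, right, bottom] in pixels, round what is visible of it).
The state is a dict: "clock": time; "qpos": joint angles; "joint_velocities": joint speeds; "tau": joint torques, N m; "ee_pos": TCP position; "tool_rot": TCP orientation; "wrist_force": force on the tool from outside, world axes, zero at the start; "wrist_torque": the same for the moment, N m; "grip_width": finger opening in mm.
Only numpy, scipy, OpenCV 4.12 (cv2) and the standard library are available. Lean on these libraries where they do the work, as an engineer would, in place of code of your own. Each camera call takes 0.05 s, during which the arm holds its last target.

## Working session

There is one attempt and no reset: what is moved stays moved. The work goes in short steps, Python scripts to look and compute and a tool call to move; the robot and the scene stay as the last step left them, time stands still between calls to the robot, and variables do not carry over. Pictures are saved under pics/ and viewed, and the job is handed in when it is done.

Besides the shell and the picture viewer there is one more tool, called after "Call:" as name(argument=value, ...), one argument or row to a line, values as JSON. carry_out: Moves the arm, as the interface text tells. Its arguments: {"type":"object","properties":{"plan":{"type":"array","items":{"type":"object","properties":{"xyz":{"type":"array","items":{"type":"number"}},"rot":{"type":"array","items":{"type":"number"}},"gripper":{"type":"number"}}}},"force":{"type":"number"}},"required":["plan"]}

```bash
ls; mkdir -p pics
python3 - <<'E'
from plant import state,camera
import cv2,pickle
print(state())
for n in("side","top"):
    c=camera(n); cv2.imwrite(f"pics/{n}0.png",c["color"]); pickle.dump(c,open(f"pics/{n}0.pkl","wb"))
    print(n,c["camera_matrix"],c["k1"],c["view"],c["shot"])
E
```

```text
pics
{'clock': 0.0, 'qpos': array([-1.30709359e+00,  3.59484102e-01,  1.51142745e+00,  2.80296472e-05,
        1.27251757e+00, -1.15094196e-01]), 'joint_velocities': array([-0.00069578, -0.0013274 , -0.0003904 ,  0.0009864 , -0.00098744,
        0.00037684]), 'tau': array([-2.02869407e-03, -5.15374517e+01, -2.70728856e+01,  6.75374572e-02,
        3.51748872e-02, -1.32187374e-04]), 'ee_pos': array([ 221.70475115, -556.78720287,  221.82395223]), 'tool_rot': array([-3.13977141e+00, -2.37500097e-04,  3.78788460e-01]), 'wrist_force': array([-0.21365743, -0.46990444, -0.85037375]), 'wrist_torque': array([ 0.01229502, -0.0046904 , -0.02279747]), 'grip_width': 87.68727106581493}
side [[379.62246026   0.         278.81961201]
 [  0.         379.62246026 210.77911725]
 [  0.           0.           1.        ]] -0.07518999712498807 [[-9.62537665e-01 -2.70900053e-01  1.15932775e-02  5.54822451e+02]
 [ 1.53604458e-01 -5.09541895e-01  8.46624313e-01 -1.49612556e+02]
 [-2.23443311e-01  8.16688569e-01  5.32064722e-01 -1.20906891e+03]
 [ 0.00000000e+00  0.00000000e+00  0.00000000e+00  1.00000000e+00]] 1
top [[461.20673397   0.         283.90056336]
 [  0.         461.20673397 214.58553828]
 [  0.           0.           1.        ]] -0.010627721296753158 [[-2.86070938e-02 -9.99461059e-01 -1.61004692e-02  3.06887033e+01]
 [ 9.94399957e-01 -3.00941986e-02  1.01306780e-01 -5.71529301e+02]
 [-1.01736713e-01 -1.31122134e-02  9.94724942e-01 -1.60936534e+03]
 [ 0.00000000e+00  0.00000000e+00  0.00000000e+00  1.00000000e+00]] 2
```

View pics/side0.png

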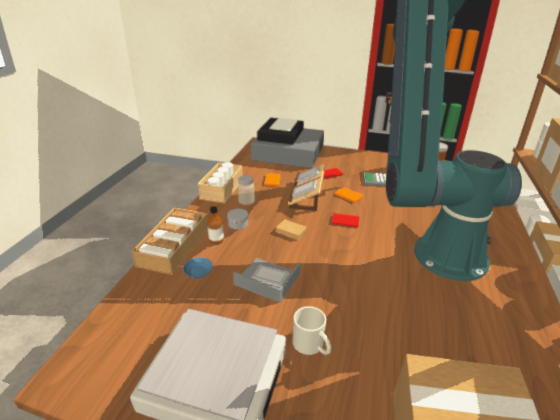

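View pics/top0.png

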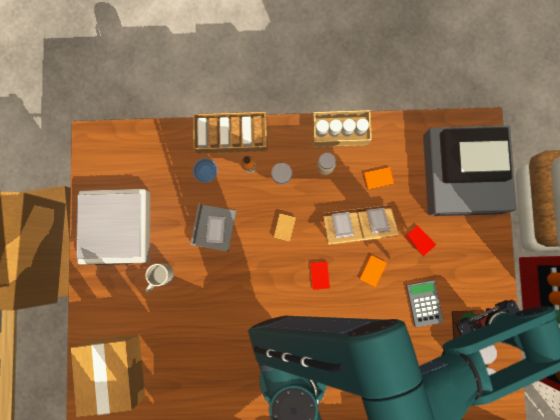

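The top view shows the rack at about (362,224) with two grey tins at (342,223) and (377,220). The stand is at (214,228) with a grey tin on it. The orange and red flat tins at (378,178), (420,240), (320,275) and (373,271) are look-alikes and not part of the job. I'll enlarge both areas to confirm.

Run:
```python
import cv2,numpy as np
t=cv2.imread("pics/top0.png");s=cv2.imread("pics/side0.png")
def cr(i,x0,y0,w,h,k): return cv2.resize(i[y0:y0+h,x0:x0+w],None,fx=k,fy=k,interpolation=cv2.INTER_NEAREST)
a=cr(t,320,200,80,50,5); b=cr(t,185,200,80,50,5)
c=cr(s,280,160,80,50,5); d=cr(s,230,255,80,50,5)
cv2.imwrite("pics/crops0.png",np.vstack([np.hstack([a,b]),np.hstack([c,d])]))
```

```text
(no output)
```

View pics/crops0.png

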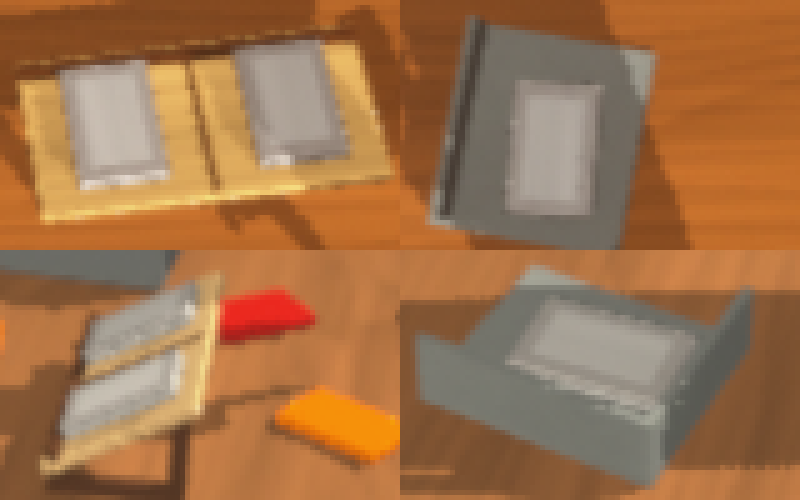

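The crops confirm it: the two grey tins lie on the rack slope and the third grey one is on the stand. Next I'll fit the poses.

```bash
cat > h.py <<'E'
import numpy as np,cv2,pickle
from scipy.optimize import minimize
def proj(c,P):
    P=np.atleast_2d(P); V=c["view"]; q=P@V[:3,:3].T+V[:3,3]
    d=np.stack([q[:,0]/-q[:,2],-q[:,1]/-q[:,2]],1)
    r2=(d**2).sum(1,keepdims=True); d=d*(1+c["k1"]*r2); K=c["camera_matrix"]
    return d*[K[0,0],K[1,1]]+[K[0,2],K[1,2]]
def unproj(c,uv,z):
    K=c["camera_matrix"]; d=(np.asarray(uv,float)-[K[0,2],K[1,2]])/[K[0,0],K[1,1]]
    s=d.copy()
    for _ in range(10): s=d/(1+c["k1"]*(s**2).sum())
    V=c["view"];R=V[:3,:3]; o=-R.T@V[:3,3]; v=R.T@np.array([s[0],-s[1],-1])
    return o+v*(z-o[2])/v[2]
def Rz(a): return np.array([[np.cos(a),-np.sin(a),0],[np.sin(a),np.cos(a),0],[0,0,1]])
def box(x0,x1,y0,y1,z0,z1): return np.array([[x,y,z] for x in(x0,x1) for y in(y0,y1) for z in(z0,z1)],float)
STAND=[box(-75,75,-65,65,0,6),box(-75,-69,-65,65,6,46),box(-75,75,59,65,6,46)]
TIN=[box(-48,48,-31,31,0,12)]
SS=8
def render(c,boxes,roi):
    x0,y0,x1,y1=roi; m=np.zeros(((y1-y0)*SS,(x1-x0)*SS),np.uint8)
    for b in boxes:
        h=cv2.convexHull(((proj(c,b)+.5-[x0,y0])*SS-.5).astype(np.float32))
        cv2.fillConvexPoly(m,np.round(h*16).astype(np.int32),255,shift=4)
    return cv2.resize(m,None,fx=1/SS,fy=1/SS,interpolation=cv2.INTER_AREA)/255.
def fit(cs,masks,boxf,p0,steps):
    rois=[]
    for m in masks:
        ys,xs=np.nonzero(m); rois.append((xs.min()-8,ys.min()-8,xs.max()+9,ys.max()+9))
    def cost(p):
        e=0
        for c,m,r in zip(cs,masks,rois):
            R=render(c,boxf(p),r); M=m[r[1]:r[3],r[0]:r[2]]; e+=((R-M)**2).sum()/M.sum()
        return e
    S=np.vstack([p0]+[np.array(p0)+np.eye(len(p0))[i]*steps[i] for i in range(len(p0))])
    best=None
    for _ in range(3):
        o=minimize(cost,S[0],method="Nelder-Mead",options=dict(initial_simplex=S,xatol=.02,fatol=1e-5,maxiter=600))
        S=np.vstack([o.x]+[o.x-np.eye(len(p0))[i]*steps[i]*.5 for i in range(len(p0))])
    return o.x,o.fun
E
python3 - <<'E'
from plant import *
from h import *
out={}
for n in("side","top"):
    c=camera(n)
    pickle.dump(c,open(f"pics/{n}0.pkl","wb"))
    for t in("tin_a","stand","rack","round_tin","jar","sauce","mug","card_pack","coin_dish"):
        L=look_for(c,t) if t not in("tin_a","stand","rack") else regions_of(c,t)
        out[n,t]=L
        for d in L:
            if d["confidence"]>.3: print(n,t,round(d["confidence"],2),np.round(d["extent"]), int(d["pixels"].sum()) if "pixels" in d else "")
pickle.dump(out,open("pics/masks.pkl","wb"))
print(state()["clock"])
E
```

```text
side tin_a 0.71 [325. 164. 341. 179.] 125
side tin_a 0.67 [334. 211. 360. 226.] 277
side tin_a 0.64 [250. 264. 290. 288.] 547
side tin_a 0.57 [299. 166. 323. 182.] 188
side tin_a 0.54 [265. 171. 281. 186.] 182
side tin_a 0.53 [335. 186. 363. 202.] 246
side tin_a 0.49 [296. 180. 316. 199.] 223
side stand 0.62 [237. 259. 299. 300.] 1103
side rack 0.69 [291. 166. 325. 212.] 676
side round_tin 0.9 [227. 210. 248. 231.] 
side jar 0.67 [236. 175. 254. 204.] 
side sauce 0.58 [206. 207. 223. 246.] 
side mug 0.61 [293. 309. 332. 355.] 
side card_pack 0.8 [274. 220. 309. 240.] 
side coin_dish 0.88 [183. 252. 210. 275.] 
top tin_a 0.97 [310. 259. 328. 290.] 475
top tin_a 0.8 [405. 222. 437. 258.] 508
top tin_a 0.74 [367. 166. 393. 190.] 437
top tin_a 0.73 [331. 214. 352. 238.] 440
top tin_a 0.68 [194. 161. 220. 182.] 430
top tin_a 0.67 [368. 208. 390. 234.] 400
top tin_a 0.64 [208. 214. 226. 245.] 459
top tin_a 0.64 [359. 253. 384. 286.] 469
top tin_a 0.61 [269. 161. 291. 182.] 372
top tin_a 0.48 [147. 263. 176. 287.] 540
top stand 0.57 [190. 206. 235. 252.] 1139
top rack 0.69 [321. 205. 395. 245.] 1422
top round_tin 0.72 [270. 162. 288. 184.] 
top jar 0.8 [316. 153. 336. 175.] 
top sauce 0.52 [241. 155. 254. 174.] 
top mug 0.81 [146. 264. 176. 288.] 
top card_pack 0.61 [273. 211. 296. 241.] 
1.1
```

```bash
cat > fit0.py <<'E'
from h import *
o=pickle.load(open("pics/masks.pkl","rb")); C={n:pickle.load(open(f"pics/{n}0.pkl","rb")) for n in("side","top")}
def get(n,t,ctr):
    return min(o[n,t],key=lambda d:np.hypot((d["extent"][0]+d["extent"][2])/2-ctr[0],(d["extent"][1]+d["extent"][3])/2-ctr[1]))["pixels"]
def move(bs,x,y,z,R): return [b@R.T+[x,y,z] for b in bs]
D=np.pi/180
cs=[C["side"],C["top"]]
c_s,c_t=get("side","tin_a",(270,276)),get("top","tin_a",(217,229))
ms=[get("side","stand",(268,280))|c_s,get("top","stand",(213,229))|c_t]
# fill holes
ms=[cv2.morphologyEx(m.astype(np.uint8),cv2.MORPH_CLOSE,np.ones((5,5)))>0 for m in ms]
g=unproj(C["top"],(213,229),10); print("stand guess",g)
f=lambda p:move(STAND,p[0],p[1],0,Rz(p[2]*D))
for k in ([0,1],[0],[1]):
    print("stand",k,fit([cs[i] for i in k],[ms[i] for i in k],f,[g[0],g[1],-8],[8,8,5]))
g=unproj(C["top"],(217,229),18)
f=lambda p:move(TIN,p[0],p[1],6,Rz(p[2]*D))
for k in ([0,1],[0],[1]):
    print("tin_c",k,fit([cs[i] for i in k],[[c_s,c_t][i] for i in k],f,[g[0],g[1],-5],[8,8,5]))
def Ry(a): return np.array([[np.cos(a),0,np.sin(a)],[0,1,0],[-np.sin(a),0,np.cos(a)]])
# tin on rack: R=Rz(yaw) Ry(-30)
f=lambda p:move(TIN,p[0],p[1],p[2],Rz(p[3]*D)@Ry(-30*D))
for nm,sc,tc in (("left",(306,189),(341,226)),("right",(311,174),(379,221))):
    m=[get("side","tin_a",sc),get("top","tin_a",tc)]
    g=unproj(C["top"],tc,60)
    print(nm,fit(cs,m,f,[g[0],g[1],60,180],[8,8,8,5]))
E
python3 fit0.py
```

```text
stand guess [529.82056846 270.29048833  10.        ]
stand [0, 1] (array([537.42987204, 267.25683851, -11.63529262]), np.float64(0.11550450874136375))
stand [0] (array([539.86482819, 262.60990613, -11.01822762]), np.float64(0.04289573139031152))
stand [1] (array([535.62983245, 268.7177701 , -11.62391619]), np.float64(0.01157551921024164))
tin_c [0, 1] (array([530.81688239, 260.72881925,  -4.02736478]), np.float64(0.2631438030678977))
tin_c [0] (array([533.39716004, 255.22445387,  -7.49078717]), np.float64(0.05309340311383542))
tin_c [1] (array([528.84010528, 263.10428182,  -5.22330381]), np.float64(0.035373490504322536))
left (array([ 525.89600497, -185.56220799,   67.31007933,  184.43862695]), np.float64(0.15361988106114285))
right (array([ 537.49735421, -307.83165192,   67.66319193,  182.91409902]), np.float64(0.214209732754178))
```

```bash
cat >> fit0.py <<'E'
print("--- lookalikes")
f=lambda p:move(TIN,p[0],p[1],0,Rz(p[2]*D))
for sc,tc,y0 in (((347,218),(319,274),2),((273,178),(380,178),-80),((349,194),(371,269),-30),((333,171),(421,240),40)):
    for i,m in enumerate([get("side","tin_a",sc),get("top","tin_a",tc)]):
        g=unproj(C["top"],tc,10)
        best=min((fit([cs[i]],[m],f,[g[0],g[1],a],[8,8,8]) for a in (0,45,90,135)),key=lambda r:r[1])
        print(tc,i,best)
E
python3 fit0.py | sed -n '/---/,$p'
```

```text
--- lookalikes
(319, 274) 0 (array([ 356.65524018, -113.20714438,  182.40321849]), np.float64(0.1383400719245722))
(319, 274) 1 (array([ 355.46191858, -104.42423584,    2.86470696]), np.float64(0.029840959954673302))
(380, 178) 0 (array([ 703.7178861 , -340.69624966,  101.09953386]), np.float64(0.031257377762568074))
(380, 178) 1 (array([ 698.25924581, -331.64615462,  101.29252837]), np.float64(0.0634570579701347))
(371, 269) 0 (array([ 369.00963277, -304.95652304,  152.13891957]), np.float64(0.032568524301159966))
(371, 269) 1 (array([ 365.1694614 , -292.23955108,  152.55416254]), np.float64(0.0517986439527523))
(421, 240) 0 (array([ 464.33843355, -477.21287287,   76.90548579]), np.float64(0.4380852902729719))
(421, 240) 1 (array([ 468.90633974, -467.07795226,   40.95454538]), np.float64(0.03916104345088352))
```

```bash
cat > fit1.py <<'E'
exec(open("fit0.py").read().split('ms=[get("side"')[0])
# side shift from lookalikes + c + stand centre
pairs=[((703.7,-340.7,6),(698.3,-331.6,6)),((369,-305,6),(365.2,-292.2,6)),((356.7,-113.2,6),(355.5,-104.4,6)),((533.4,255.2,12),(528.8,263.1,12)),((539.9,262.6,10),(535.6,268.7,10))]
for a,b in pairs: print(proj(C["side"],np.array(a))-proj(C["side"],np.array(b)))
sh=np.mean([proj(C["side"],np.array(a))-proj(C["side"],np.array(b)) for a,b in pairs],0)[0]; print("shift",sh)
C["side"]["camera_matrix"]=C["side"]["camera_matrix"].copy(); C["side"]["camera_matrix"][:2,2]+=sh
pickle.dump(sh,open("pics/sh.pkl","wb"))
f=lambda p:move(TIN,p[0],p[1],p[2],Rz(p[3]*D)@Ry(-30*D))
def Ry(a): return np.array([[np.cos(a),0,np.sin(a)],[0,1,0],[-np.sin(a),0,np.cos(a)]])
for nm,sc,tc in (("left",(306,189),(341,226)),("right",(311,174),(379,221))):
    m=[get("side","tin_a",sc),get("top","tin_a",tc)]
    g=unproj(C["top"],tc,60)
    print(nm,fit(cs,m,f,[g[0],g[1],60,184],[8,8,8,5]))
# rack plate fit: thickness t below the slope; depth 115, lip 
mr=[get("side","rack",(308,189))|get("side","tin_a",(306,189))|get("side","tin_a",(311,174)),get("top","rack",(358,225))|get("top","tin_a",(341,226))|get("top","tin_a",(379,221))]
c30,s30=np.cos(30*D),np.sin(30*D)
def rack(p):
    L=p[3]; b=[box(-L/2,L/2,-120,120,-8,0),box(-L/2,-L/2+6,-120,120,0,10),box(-L/2+6,-L/2+102,29,91,0,12),box(-L/2+6,-L/2+102,-91,-29,0,12)]
    return [q@Ry(-30*D).T@Rz(p[2]*D).T+[p[0],p[1],60] for q in b]
print("rack",fit([C["top"]],[mr[1]],rack,[532,-247,184.8,130],[8,8,4,10]))
E
python3 fit1.py
```

```text
[[-0.59785493 -1.10128864]]
[[-0.56113146 -1.63983916]]
[[-0.02153189 -1.33774965]]
[[-0.7211651  -2.04346591]]
[[-0.78831558 -1.63857157]]
shift [-0.53799979 -1.55218299]
left (array([ 525.91190854, -186.52732586,   58.98804855,  184.70433822]), np.float64(0.1385315571341763))
right (array([ 536.17238034, -309.81788106,   59.27015026,  183.72092826]), np.float64(0.20514803553461433))
rack (array([ 528.18641462, -245.97298185,  185.35733108,  123.95544488]), np.float64(0.03682826139879267))
```

```bash
cat > mv.py <<'E'
import numpy as np
from scipy.spatial.transform import Rotation as Ro
from plant import state
D=np.pi/180
def cur():
    s=state(); return s["ee_pos"],Ro.from_euler("xyz",s["tool_rot"]),s
def rel(target,Rt,R0=None,p0=None):
    p,R,s=cur(); p=p if p0 is None else p0; R=R if R0 is None else R0
    t=R.inv().apply(np.array(target)-p)/10; r=(R.inv()*Rt).as_rotvec()/D
    print("shift_cm(in current frame)",t.round(2),"rotvec_deg",r.round(2),"| pos",s["ee_pos"].round(1),"F",s["wrist_force"].round(1),"w",round(s["grip_width"],1),"t",round(s["clock"],2))
    return t,r
def down(yaw): return Ro.from_euler("xyz",[np.pi,0,yaw*D])
def slope(yaw): # tool x down the slope, rack yaw=180+yaw
    n=Ro.from_euler("z",yaw*D).apply([.5,0,3**.5/2]); x=Ro.from_euler("z",yaw*D).apply([3**.5/2,0,-.5])
    z=-n; y=np.cross(z,x); return Ro.from_matrix(np.stack([x,y,z],1)),n
E
python3 - <<'E'
from mv import *
Rt,n=slope(5)
P=np.array([526,-186.5,57])+94*n; print(P,Rt.as_euler("xyz"))
rel(P,Rt)
p,R,s=cur(); print("joints",s["qpos"].round(2))
E
```

```text
[ 572.82115081 -182.40368009  138.40638796] [3.14159265 0.52359878 0.08726646]
shift_cm(in current frame) [ 46.48 -21.86   8.42] rotvec_deg [  4.36 -29.78  16.32] | pos [ 221.9 -557.4  222.6] F [0.3 0.9 0.6] w 87.8 t 1.1
joints [-1.31  0.36  1.51 -0.    1.27 -0.12]
```

Call:
carry_out(
  plan=[
    {"xyz":[3.32,-1.56,0],"gripper":8.78},
    {"xyz":[3.32,-1.56,0]},
    {"xyz":[3.32,-1.56,0]},
    {"xyz":[3.32,-1.56,0]},
    {"xyz":[3.32,-1.56,0]},
    {"xyz":[3.32,-1.56,0]},
    {"xyz":[3.32,-1.56,0]},
    {"xyz":[3.32,-1.56,0]},
    {"xyz":[3.32,-1.56,0]},
    {"xyz":[3.32,-1.56,0]},
    {"xyz":[3.32,-1.56,0]},
    {"xyz":[3.32,-1.56,0]},
    {"xyz":[3.32,-1.56,0]},
    {"xyz":[3.32,-1.56,0]},
    {"rot":[0.87,-5.96,3.26]},
    {"rot":[0.87,-5.96,3.26]},
    {"rot":[0.87,-5.96,3.26]},
    {"rot":[0.87,-5.96,3.26]},
    {"rot":[0.87,-5.96,3.26]},
  ],
  force=25,
)

```text
invalid input at $.plan[0]: expected keys xyz, rot, gripper
```

Run:
```python
from mv import *
Rt,n=slope(5)
rel(np.array([526,-186.5,57])+94*n,Rt); rel(np.array([526,-186.5,57])+34*n,Rt)
print(cur()[2]["qpos"].round(2))
```

```text
shift_cm(in current frame) [ 46.48 -21.86   8.42] rotvec_deg [  4.36 -29.78  16.32] | pos [ 221.9 -557.4  222.6] F [0.3 0.9 0.6] w 87.8 t 1.1
shift_cm(in current frame) [ 43.6  -22.72  13.62] rotvec_deg [  4.36 -29.78  16.32] | pos [ 221.9 -557.4  222.6] F [0.3 0.9 0.6] w 87.8 t 1.1
[-1.31  0.36  1.51 -0.    1.27 -0.12]
```

All three keys are needed in every row.

Call:
carry_out(
  plan=[
    {"xyz":[3.32,-1.56,0],"rot":[0,0,0],"gripper":8.78},
    {"xyz":[3.32,-1.56,0],"rot":[0,0,0],"gripper":8.78},
    {"xyz":[3.32,-1.56,0],"rot":[0,0,0],"gripper":8.78},
    {"xyz":[3.32,-1.56,0],"rot":[0,0,0],"gripper":8.78},
    {"xyz":[3.32,-1.56,0],"rot":[0,0,0],"gripper":8.78},
    {"xyz":[3.32,-1.56,0],"rot":[0,0,0],"gripper":8.78},
    {"xyz":[3.32,-1.56,0],"rot":[0,0,0],"gripper":8.78},
    {"xyz":[3.32,-1.56,0],"rot":[0,0,0],"gripper":8.78},
    {"xyz":[3.32,-1.56,0],"rot":[0,0,0],"gripper":8.78},
    {"xyz":[3.32,-1.56,0],"rot":[0,0,0],"gripper":8.78},
    {"xyz":[3.32,-1.56,0],"rot":[0,0,0],"gripper":8.78},
    {"xyz":[3.32,-1.56,0],"rot":[0,0,0],"gripper":8.78},
    {"xyz":[3.32,-1.56,0],"rot":[0,0,0],"gripper":8.78},
    {"xyz":[3.32,-1.56,0],"rot":[0,0,0],"gripper":8.78},
    {"xyz":[0,0,0],"rot":[0.87,-5.96,3.26],"gripper":8.78},
    {"xyz":[0,0,0],"rot":[0.87,-5.96,3.26],"gripper":8.78},
    {"xyz":[0,0,0],"rot":[0.87,-5.96,3.26],"gripper":8.78},
    {"xyz":[0,0,0],"rot":[0.87,-5.96,3.26],"gripper":8.78},
    {"xyz":[0,0,0],"rot":[0.87,-5.96,3.26],"gripper":8.78},
  ],
  force=25,
)

```text
clock: 3.0
ee_pos: [573.6, -182.3, 223.2]
tool_rot: [3.14, 0.527, 0.085]
wrist_force: [-0.6, -0.1, -0.4]
grip_width: 87.9
```

Run:
```python
from mv import *
Rt,n=slope(5)
rel(np.array([526,-186.5,57])+94*n,Rt); rel(np.array([526,-186.5,57])+34*n,Rt)
print(cur()[2]["qpos"].round(2))
```

```text
shift_cm(in current frame) [ 4.19 -0.01  7.37] rotvec_deg [ 0.05  0.18 -0.11] | pos [ 573.6 -182.3  223.2] F [-0.6 -0.1 -0.4] w 87.9 t 3.0
shift_cm(in current frame) [ 4.210e+00 -1.000e-02  1.337e+01] rotvec_deg [ 0.05  0.18 -0.11] | pos [ 573.6 -182.3  223.2] F [-0.6 -0.1 -0.4] w 87.9 t 3.0
[-0.3   0.66  1.11 -0.2   1.86  1.17]
```

Call:
carry_out(
  plan=[
    {"xyz":[2.1,0,2.4],"rot":[0,0,0],"gripper":8.78},
    {"xyz":[2.1,0,2.4],"rot":[0,0,0],"gripper":8.78},
    {"xyz":[0,0,2.8],"rot":[0,0,0],"gripper":8.78},
    {"xyz":[0,0,2.8],"rot":[0,0,0],"gripper":8.78},
    {"xyz":[0,0,2.5],"rot":[0,0,0],"gripper":8.78},
    {"xyz":[0,0,0],"rot":[0,0,0],"gripper":8.78},
    {"xyz":[0,0,0],"rot":[0,0,0],"gripper":8.78},
  ],
)

```text
clock: 3.7
ee_pos: [545.2, -185.2, 90.2]
tool_rot: [3.142, 0.524, 0.088]
wrist_force: [0.7, -0.5, -0.2]
grip_width: 87.9
```

```bash
cat > shot.py <<'E'
import sys,pickle,cv2
from plant import camera,state
tag,n,x0,y0,x1,y1,k=sys.argv[1:8]
c=camera(n); pickle.dump(c,open(f"pics/{tag}.pkl","wb"))
x0,y0,x1,y1,k=map(int,(x0,y0,x1,y1,k))
cv2.imwrite(f"pics/{tag}.png",cv2.resize(c["color"][y0:y1,x0:x1],None,fx=k,fy=k,interpolation=cv2.INTER_CUBIC))
E
python3 shot.py s1 side 260 100 380 220 5; python3 -c "
from mv import *
Rt,n=slope(5); rel(np.array([526,-186.5,57])+4*n,Rt)"
```

```text
shift_cm(in current frame) [-0.06 -0.07  3.54] rotvec_deg [ 0.06 -0.08 -0.01] | pos [ 546.1 -185.4   90.8] F [0.9 0.5 0.6] w 87.8 t 3.75
```

View pics/s1.png

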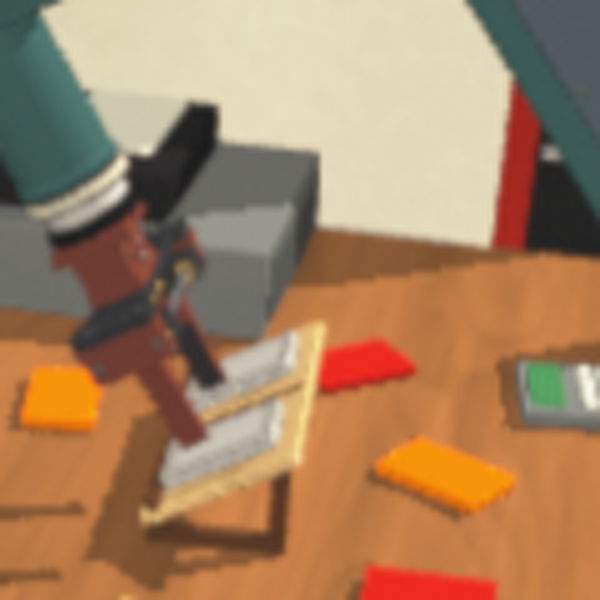

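The side view shows the open gripper tilted over the left tin, with its tips at about (298,188) and (302.6,176.6). I'll check those pixels against the predicted positions.

Run:
```python
from mv import *; from h import *
c=pickle.load(open("pics/s1.pkl","rb")); sh=pickle.load(open("pics/sh.pkl","rb"))
p,R,s=cur()
for o in([0,44,0],[0,50,0],[0,57,0],[0,-44,0],[0,-50,0],[0,-57,0]):
    q=proj(c,p+R.apply(o))[0]; print(o,q.round(1),(q+sh).round(1))
Rt,n=slope(5)
for P in ([526,-186.5,57],):
  for zz in (-5,0,5):
    P0=np.array(P)+[0,0,zz]
    Rl=np.stack([-Rt.as_matrix()[:,0],Rt.as_matrix()[:,1],-Rt.as_matrix()[:,2]],1)
    print(zz,[ (proj(c,P0+Rl@np.array(k,float))[0]+sh).round(1).tolist() for k in([48,31,12],[48,-31,12],[-48,31,12],[-48,-31,12])])
```

```text
[0, 44, 0] [301.7 177.6] [301.1 176.1]
[0, 50, 0] [301.9 176.9] [301.3 175.4]
[0, 57, 0] [302.1 176.1] [301.6 174.6]
[0, -44, 0] [298.4 188.3] [297.9 186.8]
[0, -50, 0] [298.2 189.1] [297.7 187.5]
[0, -57, 0] [297.9 190. ] [297.4 188.5]
-5 [[315.0, 180.1], [313.3, 187.8], [293.2, 188.9], [290.7, 196.6]]
0 [[315.1, 178.9], [313.3, 186.6], [293.2, 187.7], [290.7, 195.5]]
5 [[315.2, 177.8], [313.4, 185.4], [293.3, 186.6], [290.7, 194.4]]
```

Call:
carry_out(
  plan=[
    {"xyz":[0,0,0.8],"rot":[0,0,0],"gripper":8.78},
    {"xyz":[0,0,0.8],"rot":[0,0,0],"gripper":8.78},
    {"xyz":[0,0,0.7],"rot":[0,0,0],"gripper":8.78},
    {"xyz":[0,0,0],"rot":[0,0,0],"gripper":8.78},
    {"xyz":[0,0,0.2],"rot":[0,0,0],"gripper":8.78},
    {"xyz":[0,0,0],"rot":[0,0,0],"gripper":8.78},
  ],
)

```text
clock: 4.35
ee_pos: [532.4, -186.2, 68.2]
tool_rot: [3.141, 0.524, 0.088]
wrist_force: [1.0, -0.0, 0.2]
grip_width: 88.2
```

Call:
carry_out(
  plan=[
    {"xyz":[0,0,0.2],"rot":[0,0,0],"gripper":8.78},
    {"xyz":[0,0,0],"rot":[0,0,0],"gripper":8.78},
  ],
)

```text
clock: 4.55
ee_pos: [531.4, -186.3, 66.5]
tool_rot: [3.141, 0.524, 0.088]
wrist_force: [0.1, -1.2, 0.9]
grip_width: 88.0
```

Call:
carry_out(
  plan=[
    {"xyz":[0,0,0.2],"rot":[0,0,0],"gripper":8.78},
    {"xyz":[0,0,0],"rot":[0,0,0],"gripper":8.78},
  ],
)

```text
clock: 4.75
ee_pos: [530.3, -186.4, 64.7]
tool_rot: [3.141, 0.524, 0.088]
wrist_force: [-0.3, -0.5, -0.5]
grip_width: 87.6
```

Call:
carry_out(
  plan=[
    {"xyz":[0,0,0.2],"rot":[0,0,0],"gripper":8.78},
    {"xyz":[0,0,0],"rot":[0,0,0],"gripper":8.78},
  ],
)

```text
clock: 4.95
ee_pos: [529.2, -186.5, 62.9]
tool_rot: [3.142, 0.524, 0.088]
wrist_force: [0.4, 0.4, -0.2]
grip_width: 88.0
```

Call:
carry_out(
  plan=[
    {"xyz":[0,0,0.15],"rot":[0,0,0],"gripper":8.78},
    {"xyz":[0,0,0],"rot":[0,0,0],"gripper":8.78},
  ],
)

```text
clock: 5.15
ee_pos: [528.5, -186.5, 61.7]
tool_rot: [3.142, 0.524, 0.088]
wrist_force: [-0.6, -0.5, 0.8]
grip_width: 87.8
```

Call:
carry_out(
  plan=[
    {"xyz":[0,0,0.15],"rot":[0,0,0],"gripper":8.78},
    {"xyz":[0,0,0],"rot":[0,0,0],"gripper":8.78},
  ],
)

```text
clock: 5.35
ee_pos: [528.2, -186.7, 60.7]
tool_rot: [3.141, 0.523, 0.087]
wrist_force: [0.3, 1.0, 1.8]
grip_width: 87.8
```

Call:
carry_out(
  plan=[
    {"xyz":[0,0,0.15],"rot":[0,0,0],"gripper":8.78},
    {"xyz":[0,0,0],"rot":[0,0,0],"gripper":8.78},
  ],
)

```text
clock: 5.55
ee_pos: [528.2, -186.7, 60.6]
tool_rot: [3.14, 0.522, 0.087]
wrist_force: [1.7, 2.4, 8.6]
grip_width: 87.9
```

Call:
carry_out(
  plan=[
    {"xyz":[0,0,0.15],"rot":[0,0,0],"gripper":8.78},
    {"xyz":[0,0,0],"rot":[0,0,0],"gripper":8.78},
  ],
)

```text
clock: 5.75
ee_pos: [528.2, -186.7, 60.5]
tool_rot: [3.14, 0.521, 0.087]
wrist_force: [3.1, 3.5, 17.0]
grip_width: 87.6
```

Call:
carry_out(
  plan=[
    {"xyz":[0,0,-0.45],"rot":[0,0,0],"gripper":8.78},
    {"xyz":[0,0,0],"rot":[0,0,0],"gripper":7.2},
    {"xyz":[0,0,0],"rot":[0,0,0],"gripper":7.2},
    {"xyz":[0,0,0],"rot":[0,0,0],"gripper":7.2},
    {"xyz":[0,0,0.15],"rot":[0,0,0],"gripper":7.2},
    {"xyz":[0,0,0.15],"rot":[0,0,0],"gripper":7.2},
    {"xyz":[0,0,0],"rot":[0,0,0],"gripper":7.2},
  ],
)

```text
clock: 6.45
ee_pos: [528.1, -186.7, 60.7]
tool_rot: [3.14, 0.522, 0.087]
wrist_force: [2.0, 2.2, 11.4]
grip_width: 72.0
```

Call:
carry_out(
  plan=[
    {"xyz":[0,0,0.1],"rot":[0,0,0],"gripper":7.2},
    {"xyz":[0,0,0],"rot":[0,0,0],"gripper":7.2},
  ],
)

```text
clock: 6.65
ee_pos: [528.1, -186.7, 60.6]
tool_rot: [3.14, 0.522, 0.087]
wrist_force: [3.8, 2.8, 15.7]
grip_width: 72.0
```

Call:
carry_out(
  plan=[
    {"xyz":[0,0,-0.52],"rot":[0,0,0],"gripper":7.2},
    {"xyz":[0,0,0],"rot":[0,0,0],"gripper":5.5},
    {"xyz":[0,0,0],"rot":[0,0,0],"gripper":5.5},
    {"xyz":[0,0,0],"rot":[0,0,0],"gripper":5.5},
    {"xyz":[0,0,0],"rot":[0,0,0],"gripper":5.5},
  ],
  force=25,
)

```text
clock: 7.15
ee_pos: [529.2, -186.6, 62.6]
tool_rot: [3.141, 0.524, 0.088]
wrist_force: [0.9, -0.3, 1.4]
grip_width: 61.7
```

Call:
carry_out(
  plan=[
    {"xyz":[0,0,-0.5],"rot":[0,0,0],"gripper":5.5},
    {"xyz":[0,0,-1.5],"rot":[0,0,0],"gripper":5.5},
    {"xyz":[0,0,-3],"rot":[0,0,0],"gripper":5.5},
    {"xyz":[0,0,-3],"rot":[0,0,0],"gripper":5.5},
    {"xyz":[0,0,0],"rot":[0,0,0],"gripper":5.5},
  ],
)

```text
clock: 7.65
ee_pos: [572.7, -183.6, 135.0]
tool_rot: [3.138, 0.517, 0.087]
wrist_force: [0.5, -0.2, -0.8]
grip_width: 61.8
```

```bash
python3 shot.py s2 side 260 100 380 220 5; python3 -c "
from mv import *
Rt,n=slope(5); rel([529,263,140],down(-6.5))"
```

```text
shift_cm(in current frame) [ -0.59 -44.82  -0.55] rotvec_deg [ 3.1  29.7  11.26] | pos [ 570.8 -183.3  133.1] F [ 0.  -0.2 -1.5] w 61.7 t 7.7
```

View pics/s2.png

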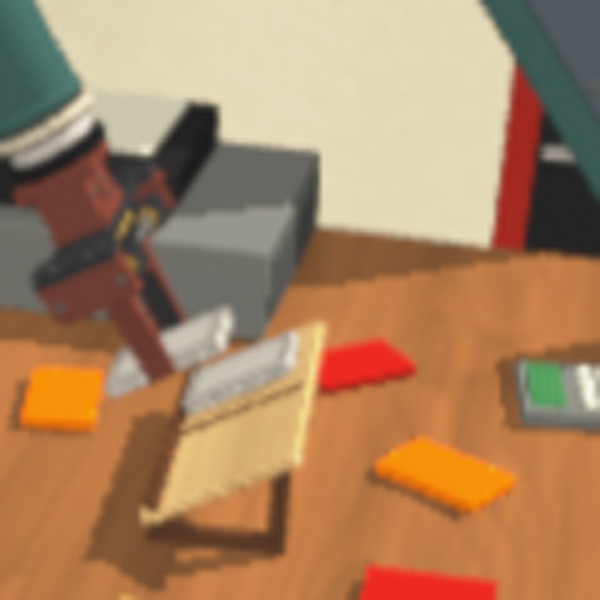

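The side view shows the tin held level with the slope, off the rack at about (294,170). The second tin hasn't moved.

Call:
carry_out(
  plan=[
    {"xyz":[0,0,-2],"rot":[0,0,0],"gripper":5.5},
    {"xyz":[0,0,0],"rot":[0.62,5.94,2.25],"gripper":5.5},
    {"xyz":[0,0,0],"rot":[0.62,5.94,2.25],"gripper":5.5},
    {"xyz":[0,0,0],"rot":[0.62,5.94,2.25],"gripper":5.5},
    {"xyz":[0,0,0],"rot":[0.62,5.94,2.25],"gripper":5.5},
    {"xyz":[0,0,0],"rot":[0.62,5.94,2.25],"gripper":5.5},
    {"xyz":[0,0,-3],"rot":[0,0,0],"gripper":5.5},
    {"xyz":[0,0,0],"rot":[0,0,0],"gripper":5.5},
  ],
)

```text
clock: 8.5
ee_pos: [578.0, -182.3, 180.6]
tool_rot: [-3.141, 0.003, -0.115]
wrist_force: [0.8, -0.3, 0.2]
grip_width: 62.0
```

```bash
python3 -c "
from mv import *
rel([529,263,160],down(-6.5)); print(cur()[2]['tool_rot'])"
```

```text
shift_cm(in current frame) [ -9.97 -43.68   2.1 ] rotvec_deg [-0.02  0.15 -0.08] | pos [ 578.  -182.3  180.6] F [ 0.8 -0.3  0.2] w 62.0 t 8.5
[-3.14123783e+00  2.54846652e-03 -1.14827799e-01]
```

Call:
carry_out(
  plan=[
    {"xyz":[-0.66,-2.91,0],"rot":[0,0,0],"gripper":5.5},
    {"xyz":[-0.66,-2.91,0],"rot":[0,0,0],"gripper":5.5},
    {"xyz":[-0.66,-2.91,0],"rot":[0,0,0],"gripper":5.5},
    {"xyz":[-0.66,-2.91,0],"rot":[0,0,0],"gripper":5.5},
    {"xyz":[-0.66,-2.91,0],"rot":[0,0,0],"gripper":5.5},
    {"xyz":[-0.66,-2.91,0],"rot":[0,0,0],"gripper":5.5},
    {"xyz":[-0.66,-2.91,0],"rot":[0,0,0],"gripper":5.5},
    {"xyz":[-0.66,-2.91,0],"rot":[0,0,0],"gripper":5.5},
    {"xyz":[-0.66,-2.91,0],"rot":[0,0,0],"gripper":5.5},
    {"xyz":[-0.66,-2.91,0],"rot":[0,0,0],"gripper":5.5},
    {"xyz":[-0.66,-2.91,0],"rot":[0,0,0],"gripper":5.5},
    {"xyz":[-0.66,-2.91,0],"rot":[0,0,0],"gripper":5.5},
    {"xyz":[-0.66,-2.91,0],"rot":[0,0,0],"gripper":5.5},
    {"xyz":[-0.66,-2.91,0],"rot":[0,0,0],"gripper":5.5},
    {"xyz":[-0.66,-2.91,0],"rot":[0,0,0],"gripper":5.5},
    {"xyz":[0,0,0],"rot":[0,0,0],"gripper":5.5},
    {"xyz":[0,0,0],"rot":[0,0,0],"gripper":5.5},
  ],
)

```text
clock: 10.2
ee_pos: [529.8, 262.9, 178.6]
tool_rot: [3.141, 0.005, -0.112]
wrist_force: [-0.7, -0.4, -1.2]
grip_width: 62.0
```

```bash
python3 shot.py s3 side 200 180 320 300 5; python3 -c "
from mv import *
rel([529,263,160],down(-6.5)); print(cur()[2]['tool_rot'])"
```

```text
shift_cm(in current frame) [-0.09 -0.07  1.88] rotvec_deg [0.04 0.31 0.02] | pos [529.9 262.2 178.8] F [-0.3 -0.3 -0.4] w 61.7 t 10.25
[ 3.14089461  0.00533146 -0.11306636]
```

View pics/s3.png

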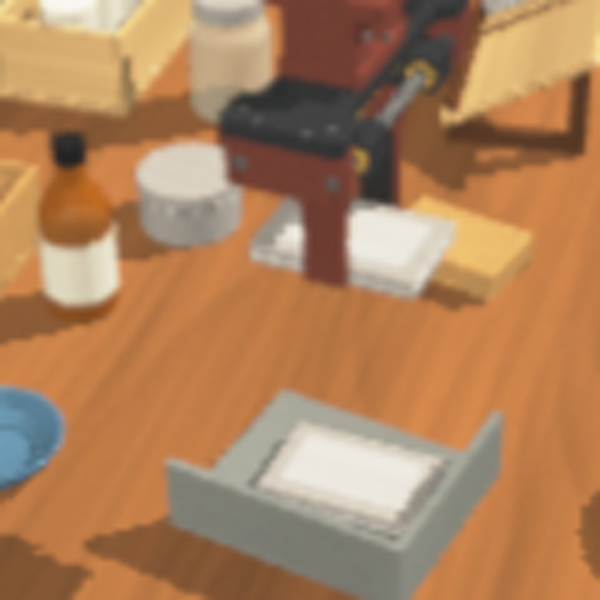

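Run:
```python
from h import *
from mv import *
c=pickle.load(open("pics/s3.pkl","rb")); p,R,s=cur()
p=np.array([529.8,262.4,178.7])
def cp(q): return ((q+.5-[200,180])*5-.5).round(0).tolist()
M=R.as_matrix()
# tin frame: x along tool x, up = -tool z
for name,k in (("far-left(+x,+y)tool",0),):
  for sx in(1,-1):
    for sy in(1,-1):
      print(sx,sy,[cp(proj(c,p+M@np.array([48*sx,31*sy,2.6-h],float))[0]) for h in(0,12)])
im=c["color"][180:300,200:320]; im=cv2.resize(im,None,fx=5,fy=5,interpolation=cv2.INTER_CUBIC)
def dr(T,yaw,z,col,sh=(0,0)):
    f=box(-48,48,-31,31,0,12)@Rz(yaw*D).T+[T[0],T[1],z]
    q=np.array([cp(a+sh) for a in proj(c,f)]).astype(int)
    for i in range(8):
        for b in(1,2,4):
            if not i&b: cv2.line(im,q[i].tolist(),q[i|b].tolist(),col,1)
dr(p,-6.4,p[2]-2.6,(0,0,255))
sh=pickle.load(open("pics/sh.pkl","rb"))
dr(p,-6.4,p[2]-2.6,(0,255,0),sh)
dr([528.8,263.1],-5.2,6,(0,0,255)); dr([528.8,263.1],-5.2,6,(0,255,0),sh)
cv2.imwrite("pics/s3d.png",im)
```

```text
1 1 [[294.0, 206.0], [294.0, 188.0]]
1 -1 [[245.0, 265.0], [244.0, 247.0]]
-1 1 [[455.0, 244.0], [456.0, 225.0]]
-1 -1 [[413.0, 307.0], [413.0, 288.0]]
```

View pics/s3d.png

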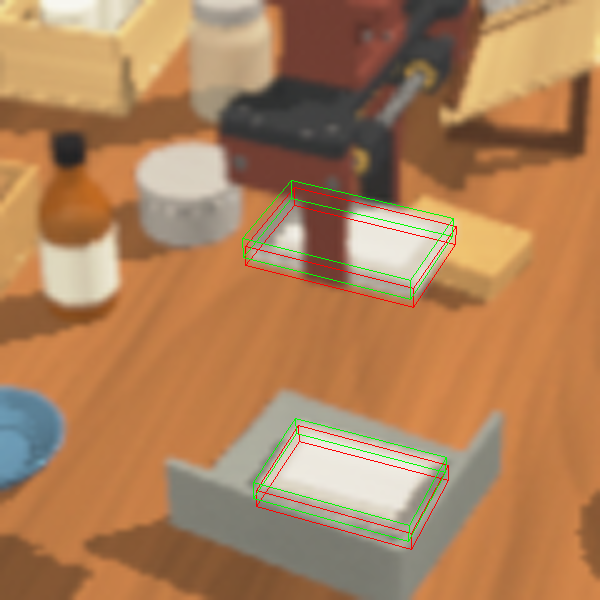

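The shifted (green) overlay fits both the held tin at (350,245) and tin_c at (350,480) in the crop, so robot and vision frames agree there. Lowering.

Call:
carry_out(
  plan=[
    {"xyz":[0,0,3.5],"rot":[0,0,0],"gripper":5.5},
    {"xyz":[0,0,3.5],"rot":[0,0,0],"gripper":5.5},
    {"xyz":[0,0,3.5],"rot":[0,0,0],"gripper":5.5},
    {"xyz":[0,0,3],"rot":[0,0,0],"gripper":5.5},
    {"xyz":[0,0,1.4],"rot":[0,0.3,0],"gripper":5.5},
    {"xyz":[0,0,0],"rot":[0,0,0],"gripper":5.5},
    {"xyz":[0,0,0],"rot":[0,0,0],"gripper":5.5},
  ],
)

```text
clock: 10.95
ee_pos: [530.1, 262.0, 31.1]
tool_rot: [-3.141, -0.001, -0.115]
wrist_force: [-0.3, -0.6, 0.1]
grip_width: 61.6
```

```bash
python3 shot.py s4 side 200 200 320 320 5; python3 -c "
from mv import *
rel([530,263,20.6],down(-6.5)); print(cur()[2]['tool_rot'])"
```

```text
shift_cm(in current frame) [-0.08 -0.04  1.12] rotvec_deg [-0.07 -0.14 -0.06] | pos [530.8 262.5  31.8] F [ 0.3  0.4 -0.6] w 61.5 t 11.0
[-3.14043887e+00 -2.47872567e-03 -1.14538100e-01]
```

View pics/s4.png

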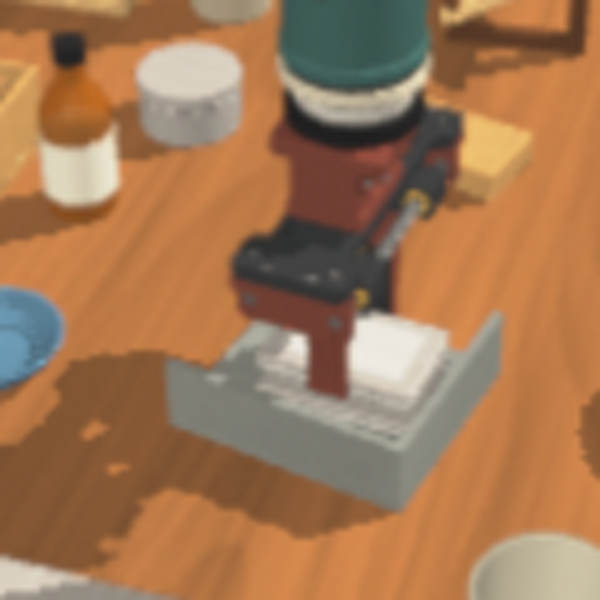

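The held tin at (360,350) hangs directly over tin_c, with clearance to the fences. I'll lower it in small steps.

Call:
carry_out(
  plan=[
    {"xyz":[0,0,0.3],"rot":[0,0,0],"gripper":5.5},
    {"xyz":[0,0,0.3],"rot":[0,0,0],"gripper":5.5},
    {"xyz":[0,0,0.15],"rot":[0,0,0],"gripper":5.5},
    {"xyz":[0,0,0],"rot":[0,0,0],"gripper":5.5},
  ],
)

```text
clock: 11.4
ee_pos: [529.8, 263.0, 23.7]
tool_rot: [-3.141, -0.002, -0.114]
wrist_force: [-0.5, 0.6, -1.2]
grip_width: 61.6
```

Call:
carry_out(
  plan=[
    {"xyz":[0,0,0.1],"rot":[0,0,0],"gripper":5.5},
    {"xyz":[0,0,0],"rot":[0,0,0],"gripper":5.5},
  ],
)

```text
clock: 11.6
ee_pos: [529.8, 263.0, 22.6]
tool_rot: [-3.141, -0.001, -0.114]
wrist_force: [0.5, -0.1, -0.3]
grip_width: 61.9
```

Call:
carry_out(
  plan=[
    {"xyz":[0,0,0.1],"rot":[0,0,0],"gripper":5.5},
    {"xyz":[0,0,0],"rot":[0,0,0],"gripper":5.5},
  ],
)

```text
clock: 11.8
ee_pos: [529.8, 262.9, 21.5]
tool_rot: [-3.141, -0.001, -0.114]
wrist_force: [0.2, 0.0, -1.0]
grip_width: 61.4
```

Call:
carry_out(
  plan=[
    {"xyz":[0,0,0.1],"rot":[0,0,0],"gripper":5.5},
    {"xyz":[0,0,0],"rot":[0,0,0],"gripper":5.5},
  ],
)

```text
clock: 12.0
ee_pos: [530.0, 263.0, 20.7]
tool_rot: [-3.141, -0.002, -0.114]
wrist_force: [-0.6, -0.5, -1.5]
grip_width: 61.9
```

Call:
carry_out(
  plan=[
    {"xyz":[0,0,0.07],"rot":[0,0,0],"gripper":5.5},
    {"xyz":[0,0,0],"rot":[0,0,0],"gripper":5.5},
  ],
)

```text
clock: 12.2
ee_pos: [530.0, 263.0, 20.6]
tool_rot: [-3.141, -0.002, -0.114]
wrist_force: [-1.6, -0.2, 5.0]
grip_width: 61.6
```

Call:
carry_out(
  plan=[
    {"xyz":[0,0,0.07],"rot":[0,0,0],"gripper":5.5},
    {"xyz":[0,0,0],"rot":[0,0,0],"gripper":5.5},
  ],
)

```text
clock: 12.4
ee_pos: [530.0, 263.0, 20.5]
tool_rot: [-3.141, -0.002, -0.114]
wrist_force: [-3.1, -2.1, 11.9]
grip_width: 61.6
```

Call:
carry_out(
  plan=[
    {"xyz":[0,0,-0.12],"rot":[0,0,0],"gripper":5.5},
    {"xyz":[0,0,0],"rot":[0,0,0],"gripper":7.3},
    {"xyz":[0,0,0],"rot":[0,0,0],"gripper":7.3},
    {"xyz":[0,0,0],"rot":[0,0,0],"gripper":7.3},
    {"xyz":[0,0,-0.5],"rot":[0,0,0],"gripper":7.3},
    {"xyz":[0,0,-2],"rot":[0,0,0],"gripper":7.3},
    {"xyz":[0,0,-4],"rot":[0,0,0],"gripper":7.3},
    {"xyz":[0,0,-4.5],"rot":[0,0,0],"gripper":7.3},
    {"xyz":[0,0,-4.5],"rot":[0,0,0],"gripper":7.3},
    {"xyz":[0,0,0],"rot":[0,0,0],"gripper":7.3},
  ],
)

```text
clock: 13.4
ee_pos: [533.9, 264.5, 182.4]
tool_rot: [-3.135, -0.012, -0.114]
wrist_force: [0.5, 0.9, 0.4]
grip_width: 73.1
```

```bash
python3 shot.py s5 side 200 200 320 320 5; python3 -c "
from mv import *
Rt,n=slope(5)
P=np.array([536.2,-309.0,0]); P0=np.array([528.1,-186.7,60.6]); P[2]=P0[2]-((P-P0)[:2]@n[:2])/n[2]; print('tin on plane',P)
print((P+90*n)); rel(P+90*n,Rt); print(cur()[2]['tool_rot'])"
```

```text
tin on plane [ 536.2        -309.           62.09532004]
[ 581.02876141 -305.07799158  140.03760638]
shift_cm(in current frame) [11.27 55.99  3.78] rotvec_deg [ -3.2 -30.4 -11.2] | pos [532.2 263.8 179.3] F [-0.5  0.1 -0. ] w 73.1 t 13.45
[-3.1374148  -0.00839366 -0.11357656]
```

View pics/s5.png

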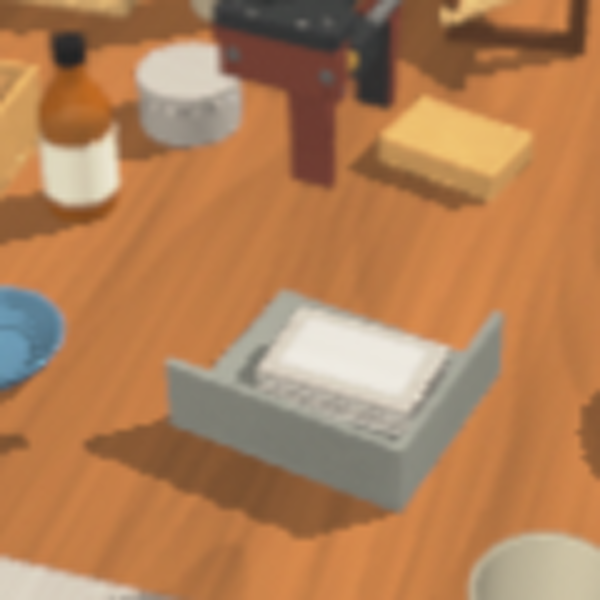

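The side view shows two tins stacked flat at (355,365), with the stand where it was. Going for the second tin.

Call:
carry_out(
  plan=[
    {"xyz":[0.75,3.73,0],"rot":[0,0,0],"gripper":8.4},
    {"xyz":[0.75,3.73,0],"rot":[0,0,0],"gripper":8.4},
    {"xyz":[0.75,3.73,0],"rot":[0,0,0],"gripper":8.4},
    {"xyz":[0.75,3.73,0],"rot":[0,0,0],"gripper":8.4},
    {"xyz":[0.75,3.73,0],"rot":[0,0,0],"gripper":8.4},
    {"xyz":[0.75,3.73,0],"rot":[0,0,0],"gripper":8.4},
    {"xyz":[0.75,3.73,0],"rot":[0,0,0],"gripper":8.4},
    {"xyz":[0.75,3.73,0],"rot":[0,0,0],"gripper":8.4},
    {"xyz":[0.75,3.73,0],"rot":[0,0,0],"gripper":8.4},
    {"xyz":[0.75,3.73,0],"rot":[0,0,0],"gripper":8.4},
    {"xyz":[0.75,3.73,0],"rot":[0,0,0],"gripper":8.4},
    {"xyz":[0.75,3.73,0],"rot":[0,0,0],"gripper":8.4},
    {"xyz":[0.75,3.73,0],"rot":[0,0,0],"gripper":8.4},
    {"xyz":[0.75,3.73,0],"rot":[0,0,0],"gripper":8.4},
    {"xyz":[0.75,3.73,0],"rot":[0,0,0],"gripper":8.4},
    {"xyz":[0,0,0],"rot":[-0.8,-7.5,-2.8],"gripper":8.4},
    {"xyz":[0,0,0],"rot":[-0.8,-7.5,-2.8],"gripper":8.4},
    {"xyz":[0,0,0],"rot":[-0.8,-7.5,-2.8],"gripper":8.4},
    {"xyz":[0,0,0],"rot":[-0.8,-7.5,-2.8],"gripper":8.4},
    {"xyz":[0,0,0],"rot":[0,0,0],"gripper":8.4},
  ],
)

```text
clock: 15.45
ee_pos: [578.2, -303.6, 168.6]
tool_rot: [-3.138, 0.533, 0.092]
wrist_force: [0.7, 0.6, -1.4]
grip_width: 84.0
```

```bash
python3 -c "
from mv import *
Rt,n=slope(5)
P=np.array([536.2,-308.0,0]); P0=np.array([528.1,-186.7,60.6]); P[2]=P0[2]-((P-P0)[:2]@n[:2])/n[2]; 
rel(P+34*n,Rt); print(cur()[2]['tool_rot'],cur()[2]['qpos'])"
```

```text
shift_cm(in current frame) [1.75 0.08 7.92] rotvec_deg [-0.04  0.56  0.25] | pos [ 578.2 -303.6  168.6] F [ 0.7  0.6 -1.4] w 84.0 t 15.45
[-3.13834075  0.53338576  0.09240746] [-0.439955    0.76728419  1.0367761  -0.26532884  1.8016231   1.03965649]
```

Call:
carry_out(
  plan=[
    {"xyz":[0.9,0,2.6],"rot":[0,0.56,0.25],"gripper":8.4},
    {"xyz":[0.85,0,2.6],"rot":[0,0,0],"gripper":8.4},
    {"xyz":[0,0,2.6],"rot":[0,0,0],"gripper":8.4},
    {"xyz":[0,0,0],"rot":[0,0,0],"gripper":8.4},
    {"xyz":[0,0,0],"rot":[0,0,0],"gripper":8.4},
  ],
)

```text
clock: 15.95
ee_pos: [553.9, -308.1, 99.0]
tool_rot: [3.137, 0.514, 0.08]
wrist_force: [-0.5, -0.2, 0.2]
grip_width: 83.9
```

```bash
python3 shot.py s6 side 270 130 350 210 7; python3 -c "
from mv import *
Rt,n=slope(5)
P=np.array([536.2,-308.0,0]); P0=np.array([528.1,-186.7,60.6]); P[2]=P0[2]-((P-P0)[:2]@n[:2])/n[2]; 
rel(P+2.8*n,Rt); print(cur()[2]['tool_rot'])"
```

```text
shift_cm(in current frame) [ 0.22 -0.22  3.93] rotvec_deg [ 0.15 -0.65 -0.39] | pos [ 555.  -308.5   99.8] F [ 0.6 -0.3  0.1] w 84.2 t 16.0
[3.13518673 0.51220507 0.07945234]
```

View pics/s6.png

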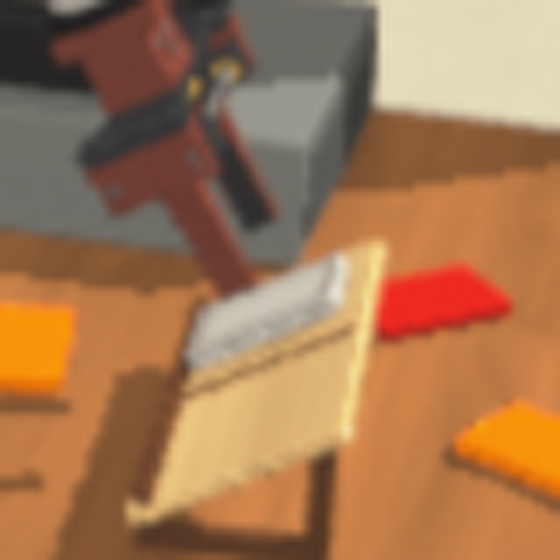

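Run:
```python
from h import *
from mv import *
c=pickle.load(open("pics/s6.pkl","rb")); p,R,s=cur(); sh=pickle.load(open("pics/sh.pkl","rb"))
im=cv2.resize(c["color"][130:210,270:350],None,fx=7,fy=7,interpolation=cv2.INTER_CUBIC)
cp=lambda P:((proj(c,P)[0]+sh+.5-[270,130])*7-.5).round().astype(int).tolist()
M=R.as_matrix(); Rt,n=slope(5); Mt=Rt.as_matrix()
P=np.array([536.2,-308.0,0]); P0=np.array([528.1,-186.7,60.6]); P[2]=P0[2]-((P-P0)[:2]@n[:2])/n[2]
b=box(-48,48,-31,31,-12,0)@Mt.T+P
for i in range(8):
    for k in(1,2,4):
        if not i&k: cv2.line(im,cp(b[i]),cp(b[i|k]),(0,255,0),1)
for y in(42,-42): cv2.circle(im,cp(p+M@[0,y,0]),3,(255,0,0),1); cv2.circle(im,cp(p+M@[0,y,39]),3,(255,0,255),1)
cv2.imwrite("pics/s6d.png",im)
```

```text
(no output)
```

View pics/s6d.png

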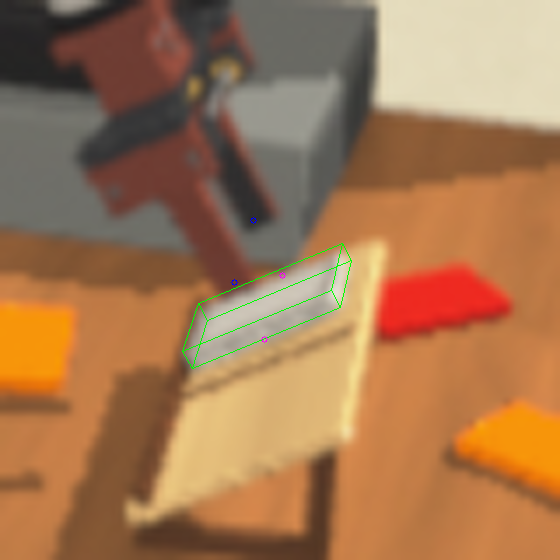

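The overlay matches the second tin at (265,305) in the crop, and the jaw positions straddle it. Descending.

Call:
carry_out(
  plan=[
    {"xyz":[0.2,-0.3,0.8],"rot":[0.15,0.65,-0.4],"gripper":8.78},
    {"xyz":[0,0,0.8],"rot":[0,0,0],"gripper":8.78},
    {"xyz":[0,0,0.8],"rot":[0,0,0],"gripper":8.78},
    {"xyz":[0,0,0.7],"rot":[0,0,0],"gripper":8.78},
    {"xyz":[0,0,0],"rot":[0,0,0],"gripper":8.78},
    {"xyz":[0,0,0],"rot":[0,0,0],"gripper":8.78},
  ],
)

```text
clock: 16.6
ee_pos: [541.0, -306.2, 70.3]
tool_rot: [-3.14, 0.503, 0.089]
wrist_force: [0.4, 0.0, 0.1]
grip_width: 87.9
```

```bash
python3 -c "
from mv import *
Rt,n=slope(5)
P=np.array([536.2,-307.0,0]); P0=np.array([528.1,-186.7,60.6]); P[2]=P0[2]-((P-P0)[:2]@n[:2])/n[2]; 
rel(P+2.8*n,Rt); print(cur()[2]['tool_rot'])"
```

```text
shift_cm(in current frame) [-0.01  0.03  0.68] rotvec_deg [-0.04 -1.16  0.08] | pos [ 541.  -306.2   70.3] F [0.4 0.  0.1] w 87.9 t 16.6
[-3.1402218   0.50343391  0.08881093]
```

Call:
carry_out(
  plan=[
    {"xyz":[0,0,0.3],"rot":[0,-1.16,0],"gripper":8.78},
    {"xyz":[0,0,0.2],"rot":[0,0,0],"gripper":8.78},
    {"xyz":[0,0,0.15],"rot":[0,0,0],"gripper":7.2},
    {"xyz":[0,0,0],"rot":[0,0,0],"gripper":7.2},
    {"xyz":[0,0,0],"rot":[0,0,0],"gripper":7.2},
  ],
)

```text
clock: 17.1
ee_pos: [538.0, -306.5, 64.9]
tool_rot: [-3.141, 0.523, 0.089]
wrist_force: [0.5, 0.1, 0.3]
grip_width: 72.4
```

Call:
carry_out(
  plan=[
    {"xyz":[0,0,0.15],"rot":[0,0,0],"gripper":7.2},
    {"xyz":[0,0,0.15],"rot":[0,0,0],"gripper":7.2},
    {"xyz":[0,0,0],"rot":[0,0,0],"gripper":7.2},
  ],
)

```text
clock: 17.4
ee_pos: [536.5, -306.7, 62.4]
tool_rot: [-3.141, 0.523, 0.089]
wrist_force: [-0.2, -0.4, 0.8]
grip_width: 71.9
```

Call:
carry_out(
  plan=[
    {"xyz":[0,0,0.1],"rot":[0,0,0],"gripper":7.2},
    {"xyz":[0,0,0],"rot":[0,0,0],"gripper":7.2},
  ],
)

```text
clock: 17.6
ee_pos: [536.5, -306.7, 62.3]
tool_rot: [-3.141, 0.522, 0.088]
wrist_force: [1.2, 1.7, 4.3]
grip_width: 72.3
```

Call:
carry_out(
  plan=[
    {"xyz":[0,0,0.1],"rot":[0,0,0],"gripper":7.2},
    {"xyz":[0,0,0],"rot":[0,0,0],"gripper":7.2},
  ],
)

```text
clock: 17.8
ee_pos: [536.5, -306.8, 62.2]
tool_rot: [3.141, 0.522, 0.088]
wrist_force: [2.0, 2.2, 8.2]
grip_width: 72.2
```

Contact with the slope at about 62.3. I'll back off about 3 mm and grip.

Call:
carry_out(
  plan=[
    {"xyz":[0,0,-0.42],"rot":[0,0,0],"gripper":7.2},
    {"xyz":[0,0,0],"rot":[0,0,0],"gripper":5.5},
    {"xyz":[0,0,0],"rot":[0,0,0],"gripper":5.5},
    {"xyz":[0,0,0],"rot":[0,0,0],"gripper":5.5},
    {"xyz":[0,0,0],"rot":[0,0,0],"gripper":5.5},
    {"xyz":[0,0,-0.5],"rot":[0,0,0],"gripper":5.5},
    {"xyz":[0,0,-1.5],"rot":[0,0,0],"gripper":5.5},
    {"xyz":[0,0,-3],"rot":[0,0,0],"gripper":5.5},
    {"xyz":[0,0,-3],"rot":[0,0,0],"gripper":5.5},
    {"xyz":[0,0,-2.5],"rot":[0,0,0],"gripper":5.5},
    {"xyz":[0,0,0],"rot":[0.62,5.94,2.25],"gripper":5.5},
    {"xyz":[0,0,0],"rot":[0.62,5.94,2.25],"gripper":5.5},
    {"xyz":[0,0,0],"rot":[0.62,5.94,2.25],"gripper":5.5},
    {"xyz":[0,0,0],"rot":[0.62,5.94,2.25],"gripper":5.5},
    {"xyz":[0,0,0],"rot":[0.62,5.94,2.25],"gripper":5.5},
    {"xyz":[0,0,-3],"rot":[0,0,0],"gripper":5.5},
    {"xyz":[0,0,0],"rot":[0,0,0],"gripper":5.5},
  ],
  force=25,
)

```text
clock: 19.5
ee_pos: [590.1, -302.7, 188.2]
tool_rot: [-3.141, -0.0, -0.114]
wrist_force: [1.8, 0.1, -1.2]
grip_width: 61.7
```

```bash
python3 -c "
from mv import *
rel([530,263,160],down(-6.5)); print(cur()[2]['tool_rot'])"; python3 shot.py s7 side 240 100 360 220 5
```

```text
shift_cm(in current frame) [-12.4  -55.51   2.86] rotvec_deg [-0.04 -0.   -0.03] | pos [ 590.1 -302.7  188.2] F [ 1.8  0.1 -1.2] w 61.7 t 19.5
[-3.14086618e+00 -8.46168385e-05 -1.13983926e-01]
```

View pics/s7.png

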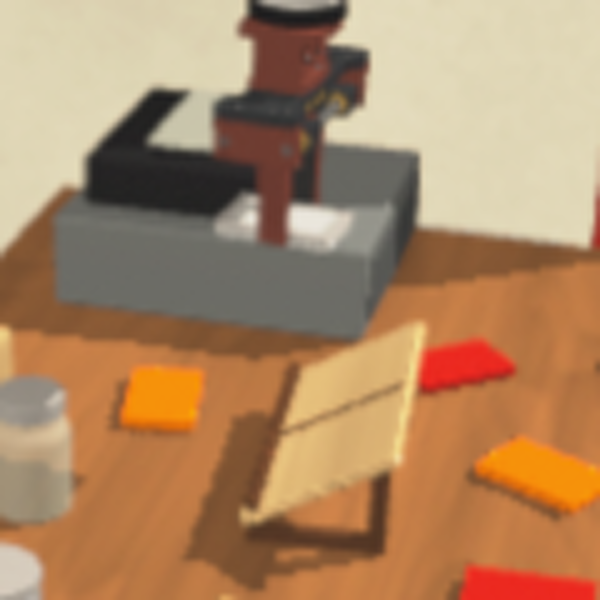

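The rack is empty and the second tin is held level at (285,220) in the crop. Carrying it over.

Call:
carry_out(
  plan=[
    {"xyz":[-0.775,-3.47,0],"rot":[0,0,0],"gripper":5.5},
    {"xyz":[-0.775,-3.47,0],"rot":[0,0,0],"gripper":5.5},
    {"xyz":[-0.775,-3.47,0],"rot":[0,0,0],"gripper":5.5},
    {"xyz":[-0.775,-3.47,0],"rot":[0,0,0],"gripper":5.5},
    {"xyz":[-0.775,-3.47,0],"rot":[0,0,0],"gripper":5.5},
    {"xyz":[-0.775,-3.47,0],"rot":[0,0,0],"gripper":5.5},
    {"xyz":[-0.775,-3.47,0],"rot":[0,0,0],"gripper":5.5},
    {"xyz":[-0.775,-3.47,0],"rot":[0,0,0],"gripper":5.5},
    {"xyz":[-0.775,-3.47,0],"rot":[0,0,0],"gripper":5.5},
    {"xyz":[-0.775,-3.47,0],"rot":[0,0,0],"gripper":5.5},
    {"xyz":[-0.775,-3.47,0],"rot":[0,0,0],"gripper":5.5},
    {"xyz":[-0.775,-3.47,0],"rot":[0,0,0],"gripper":5.5},
    {"xyz":[-0.775,-3.47,0],"rot":[0,0,0],"gripper":5.5},
    {"xyz":[-0.775,-3.47,0],"rot":[0,0,0],"gripper":5.5},
    {"xyz":[-0.775,-3.47,0],"rot":[0,0,0],"gripper":5.5},
    {"xyz":[-0.775,-3.47,0],"rot":[0,0,0],"gripper":5.5},
    {"xyz":[0,0,0],"rot":[0,0,0],"gripper":5.5},
    {"xyz":[0,0,0],"rot":[0,0,0],"gripper":5.5},
  ],
)

```text
clock: 21.35
ee_pos: [529.2, 264.4, 185.6]
tool_rot: [-3.141, 0.005, -0.11]
wrist_force: [0.3, 0.1, 0.0]
grip_width: 61.8
```

```bash
python3 -c "
from mv import *
rel([530,263,45],down(-6.5))"
```

```text
shift_cm(in current frame) [ 0.16  0.15 14.06] rotvec_deg [-0.06  0.26  0.17] | pos [529.2 264.4 185.6] F [0.3 0.1 0. ] w 61.8 t 21.35
```

Call:
carry_out(
  plan=[
    {"xyz":[0.1,0.1,3.5],"rot":[0,0.26,0.17],"gripper":5.5},
    {"xyz":[0,0,3.5],"rot":[0,0,0],"gripper":5.5},
    {"xyz":[0,0,3.5],"rot":[0,0,0],"gripper":5.5},
    {"xyz":[0,0,3],"rot":[0,0,0],"gripper":5.5},
    {"xyz":[0,0,0.6],"rot":[0,0,0],"gripper":5.5},
    {"xyz":[0,0,0],"rot":[0,0,0],"gripper":5.5},
    {"xyz":[0,0,0],"rot":[0,0,0],"gripper":5.5},
  ],
)

```text
clock: 22.05
ee_pos: [531.6, 262.6, 46.9]
tool_rot: [-3.139, -0.003, -0.117]
wrist_force: [0.1, -0.4, -0.9]
grip_width: 62.0
```

```bash
python3 shot.py s8 side 200 200 320 320 5; python3 -c "
from mv import *
rel([530,263,33],down(-6.5))"
```

```text
shift_cm(in current frame) [-0.19  0.01  1.43] rotvec_deg [-0.18 -0.21 -0.17] | pos [531.8 262.9  47.3] F [-0.6 -0.2  0. ] w 61.7 t 22.1
```

View pics/s8.png

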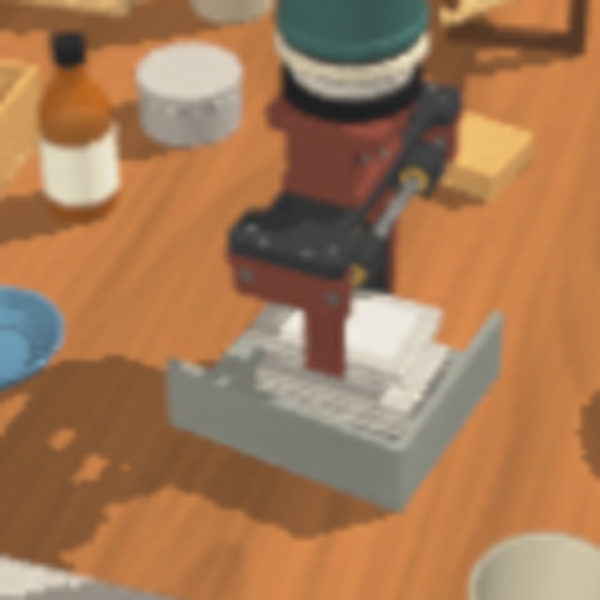

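The held tin sits about 2 px to the left (+x) of the stack, so I'll shift −0.4 cm in tool x and lower.

Call:
carry_out(
  plan=[
    {"xyz":[-0.4,0,0.4],"rot":[0,0,0],"gripper":5.5},
    {"xyz":[0,0,0.4],"rot":[0,0,0],"gripper":5.5},
    {"xyz":[0,0,0.3],"rot":[0,0,0],"gripper":5.5},
    {"xyz":[0,0,0],"rot":[0,0,0],"gripper":5.5},
  ],
)

```text
clock: 22.5
ee_pos: [526.0, 263.2, 34.4]
tool_rot: [-3.14, -0.001, -0.116]
wrist_force: [-0.2, -0.1, -1.4]
grip_width: 61.9
```

Call:
carry_out(
  plan=[
    {"xyz":[0,0,0.1],"rot":[0,0,0],"gripper":5.5},
    {"xyz":[0,0,0],"rot":[0,0,0],"gripper":5.5},
  ],
)

```text
clock: 22.7
ee_pos: [526.4, 263.2, 33.6]
tool_rot: [-3.14, -0.001, -0.116]
wrist_force: [0.0, -0.3, -0.8]
grip_width: 62.1
```

Call:
carry_out(
  plan=[
    {"xyz":[0,0,0.1],"rot":[0,0,0],"gripper":5.5},
    {"xyz":[0,0,0],"rot":[0,0,0],"gripper":5.5},
  ],
)

```text
clock: 22.9
ee_pos: [526.6, 263.3, 32.8]
tool_rot: [-3.139, -0.001, -0.116]
wrist_force: [0.2, 0.0, -0.5]
grip_width: 61.5
```

Call:
carry_out(
  plan=[
    {"xyz":[0,0,0.07],"rot":[0,0,0],"gripper":5.5},
    {"xyz":[0,0,0],"rot":[0,0,0],"gripper":5.5},
  ],
)

```text
clock: 23.1
ee_pos: [526.6, 263.3, 32.8]
tool_rot: [-3.139, -0.002, -0.116]
wrist_force: [-1.4, -0.1, 6.8]
grip_width: 61.8
```

Call:
carry_out(
  plan=[
    {"xyz":[0,0,0.07],"rot":[0,0,0],"gripper":5.5},
    {"xyz":[0,0,0],"rot":[0,0,0],"gripper":5.5},
  ],
)

```text
clock: 23.3
ee_pos: [526.6, 263.3, 32.7]
tool_rot: [-3.139, -0.002, -0.116]
wrist_force: [-3.8, -1.3, 12.9]
grip_width: 61.4
```

Call:
carry_out(
  plan=[
    {"xyz":[0,0,-0.13],"rot":[0,0,0],"gripper":5.5},
    {"xyz":[0,0,0],"rot":[0,0,0],"gripper":7.3},
    {"xyz":[0,0,0],"rot":[0,0,0],"gripper":7.3},
    {"xyz":[0,0,0],"rot":[0,0,0],"gripper":7.3},
    {"xyz":[0,0,-0.5],"rot":[0,0,0],"gripper":7.3},
    {"xyz":[0,0,-2],"rot":[0,0,0],"gripper":7.3},
    {"xyz":[0,0,-3.5],"rot":[0,0,0],"gripper":7.3},
    {"xyz":[0,4,-3],"rot":[0,0,0],"gripper":7.3},
    {"xyz":[0,4.5,0],"rot":[0,0,0],"gripper":7.3},
    {"xyz":[0,4.5,0],"rot":[0,0,0],"gripper":7.3},
    {"xyz":[0,4.5,0],"rot":[0,0,0],"gripper":7.3},
    {"xyz":[0,0,0],"rot":[0,0,0],"gripper":7.3},
  ],
)

```text
clock: 24.5
ee_pos: [505.1, 85.0, 122.6]
tool_rot: [-3.141, -0.001, -0.12]
wrist_force: [0.1, -0.1, 0.3]
grip_width: 73.2
```

```bash
python3 shot.py s9 side 200 200 320 320 5; python3 shot.py t9 top 160 180 280 280 6;  python3 -c "
from mv import *
p,R,s=cur(); print(p,s['tool_rot'],s['qpos'],s['clock'])"
python3 - <<'E'
import cv2,numpy as np
a=cv2.imread("pics/s9.png");b=cv2.imread("pics/t9.png")
a=cv2.resize(a,(400,400));b=cv2.resize(b,(400,333));b=cv2.copyMakeBorder(b,0,67,0,0,0); cv2.imwrite("pics/c9.png",np.hstack([a,b]))
E
```

```text
[506.1013563   88.54557063 122.61345601] [-3.13911668e+00 -1.50331790e-03 -1.18794082e-01] [0.03703872 0.35406748 1.81099614 0.00267387 0.97466131 1.72512809] 24.6
```

View pics/c9.png

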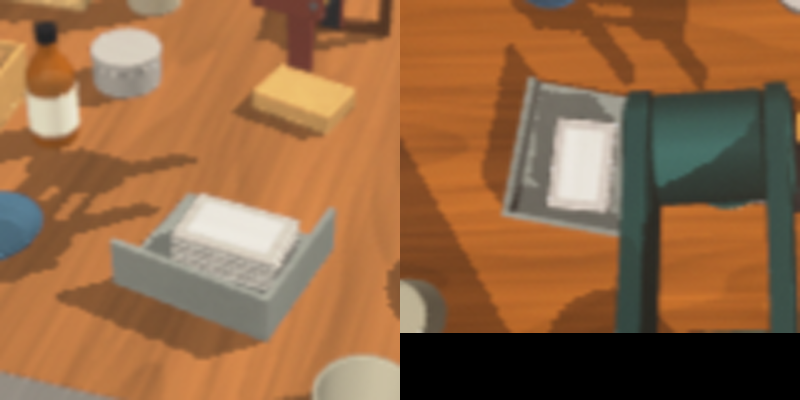

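The side view shows all three tins in a neat pile at (235,235) in the left half, with the stand unmoved. In the top view the arm hides part of it. Next is staging for the push towards the side fence.

```bash
cat >> mv.py <<'E'
S=np.array([535.6,268.7]); TH=-11.6
def W(sx,sy): 
    c,s=np.cos(TH*D),np.sin(TH*D); return S+np.array([c*sx-s*sy,s*sx+c*sy])
def inS(p):
    c,s=np.cos(TH*D),np.sin(TH*D); d=np.asarray(p)[:2]-S; return np.array([c*d[0]+s*d[1],-s*d[0]+c*d[1]])
E
python3 -c "
from mv import *
print(W(-5.5,-85)); rel([*W(-5.5,-85),122],down(78.4)); print(inS([528.8,263.1]))
print(rel([*W(-5.5,-85),122],down(78.4),R0=down(78.4)))"
```

```text
[513.12071283 186.54203235]
shift_cm(in current frame) [-0.46 -9.81  0.08] rotvec_deg [-5.000e-02 -1.800e-01 -8.521e+01] | pos [506.1  88.5 122.6] F [-0.2  0.1 -0.3] w 73.0 t 24.6
[-5.53507534 -6.85295126]
shift_cm(in current frame) [ 9.74 -1.28  0.06] rotvec_deg [0. 0. 0.] | pos [506.1  88.5 122.6] F [-0.2  0.1 -0.3] w 73.0 t 24.6
(array([ 9.74063461, -1.28289369,  0.0613456 ]), array([0., 0., 0.]))
```

Call:
carry_out(
  plan=[
    {"xyz":[0,0,0],"rot":[0,0,-7.75],"gripper":6},
    {"xyz":[0,0,0],"rot":[0,0,-7.75],"gripper":6},
    {"xyz":[0,0,0],"rot":[0,0,-7.75],"gripper":6},
    {"xyz":[0,0,0],"rot":[0,0,-7.75],"gripper":6},
    {"xyz":[0,0,0],"rot":[0,0,-7.75],"gripper":6},
    {"xyz":[0,0,0],"rot":[0,0,-7.75],"gripper":6},
    {"xyz":[0,0,0],"rot":[0,0,-7.75],"gripper":6},
    {"xyz":[0,0,0],"rot":[0,0,-7.75],"gripper":6},
    {"xyz":[0,0,0],"rot":[0,0,-7.75],"gripper":6},
    {"xyz":[0,0,0],"rot":[0,0,-7.75],"gripper":6},
    {"xyz":[0,0,0],"rot":[0,0,-7.75],"gripper":6},
    {"xyz":[2.43,-0.32,0],"rot":[0,0,0],"gripper":6},
    {"xyz":[2.43,-0.32,0],"rot":[0,0,0],"gripper":6},
    {"xyz":[2.43,-0.32,0],"rot":[0,0,0],"gripper":6},
    {"xyz":[2.43,-0.32,0],"rot":[0,0,0],"gripper":6},
    {"xyz":[0,0,0],"rot":[0,0,0],"gripper":6},
    {"xyz":[0,0,0],"rot":[0,0,0],"gripper":6},
  ],
)

```text
clock: 26.3
ee_pos: [512.3, 188.5, 122.3]
tool_rot: [3.141, -0.002, 1.375]
wrist_force: [0.0, -0.6, 0.5]
grip_width: 59.8
```

Run:
```python
from plant import *
from h import *
from mv import *
rel([*W(-5.5,-72),12],down(78.4))
C={}
c=camera("side"); L=regions_of(c,"stand"); pickle.dump(c,open("pics/s10.pkl","wb")); pickle.dump(L,open("pics/L10.pkl","wb"))
print([(d["confidence"],d["extent"]) for d in L])
c=camera("top"); pickle.dump(c,open("pics/t10.pkl","wb"));cv2.imwrite("pics/t10.png",cv2.resize(c["color"][180:280,160:280],None,fx=6,fy=6,interpolation=cv2.INTER_CUBIC))
```

```text
shift_cm(in current frame) [ 1.1   0.11 11.03] rotvec_deg [ 0.05 -0.11  0.38] | pos [512.3 188.5 122.3] F [ 0.  -0.6  0.5] w 59.8 t 26.3
[(0.66, [237.1, 262.3, 299.6, 299.8])]
```

View pics/t10.png

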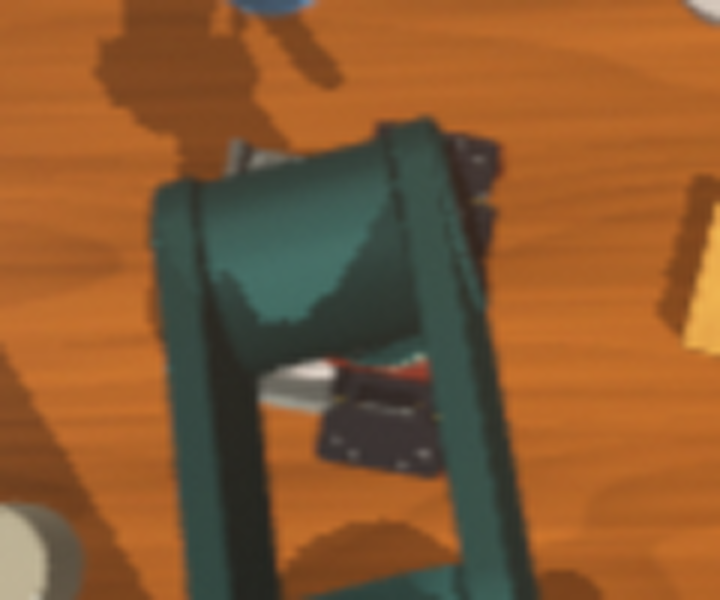

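The top view is hidden by the arm. The side detection of the stand is unchanged, so I'll descend beside the plate.

Call:
carry_out(
  plan=[
    {"xyz":[0,0.1,3.5],"rot":[0,0,0.38],"gripper":6},
    {"xyz":[0,0,3.5],"rot":[0,0,0],"gripper":6},
    {"xyz":[0,0,2.5],"rot":[0,0,0],"gripper":6},
    {"xyz":[0,0,1.3],"rot":[0,0,0],"gripper":6},
    {"xyz":[0,0,0.5],"rot":[0,0,0],"gripper":6},
    {"xyz":[0,0,0],"rot":[0,0,0],"gripper":6},
    {"xyz":[0,0,0],"rot":[0,0,0],"gripper":6},
  ],
)

```text
clock: 27.15
ee_pos: [514.7, 187.1, 10.5]
tool_rot: [3.139, -0.003, 1.365]
wrist_force: [0.1, -0.2, 0.2]
grip_width: 59.9
```

```bash
python3 -c "
from mv import *
rel([*W(-5.5,-55),8.7],down(78.4)); print(inS(cur()[0]))"; python3 shot.py s11 side 210 220 310 310 7
```

```text
shift_cm(in current frame) [ 2.91 -0.16  0.19] rotvec_deg [ 0.15 -0.16 -0.19] | pos [514.7 187.1  10.5] F [ 0.1 -0.2  0.2] w 59.9 t 27.15
[ -4.01015667 -84.15547291]
```

View pics/s11.png

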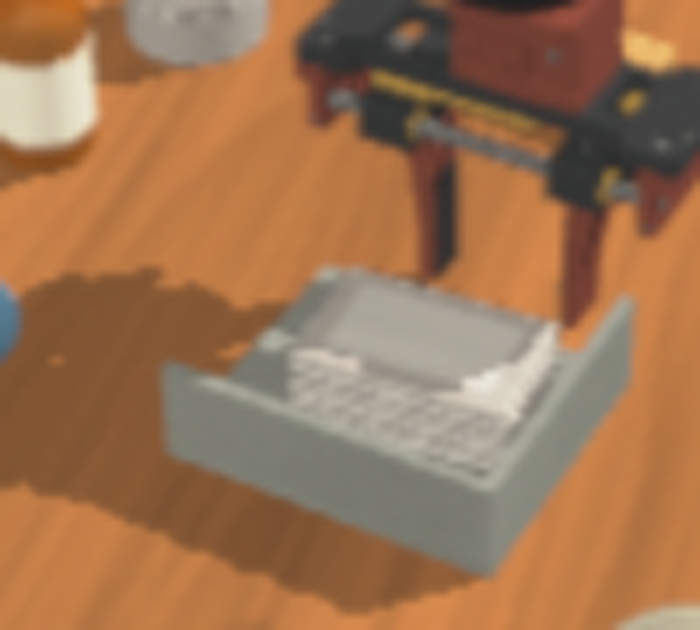

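Call:
carry_out(
  plan=[
    {"xyz":[0.5,-0.1,0.15],"rot":[0,0,0],"gripper":6},
    {"xyz":[0.8,0,0],"rot":[0,0,0],"gripper":6},
    {"xyz":[0.8,0,0],"rot":[0,0,0],"gripper":6},
    {"xyz":[0.5,0,0],"rot":[0,0,0],"gripper":6},
    {"xyz":[0.2,0,0],"rot":[0,0,0],"gripper":6},
    {"xyz":[0.2,0,0],"rot":[0,0,0],"gripper":6},
    {"xyz":[0.2,0,0],"rot":[0,0,0],"gripper":6},
    {"xyz":[0.2,0,0],"rot":[0,0,0],"gripper":6},
    {"xyz":[0.2,0,0],"rot":[0,0,0],"gripper":6},
    {"xyz":[0.2,0,0],"rot":[0,0,0],"gripper":6},
  ],
)

```text
clock: 28.2
ee_pos: [520.2, 224.4, 7.9]
tool_rot: [3.141, -0.002, 1.365]
wrist_force: [-1.5, -1.8, -0.0]
grip_width: 60.2
```

```bash
cat > st.py <<'E'
from mv import *
p,R,s=cur(); c,sn=np.cos(TH*D),np.sin(TH*D); F=s["wrist_force"]
print("inS",inS(p).round(1),"z",p[2].round(1),"F stand",np.round([c*F[0]+sn*F[1],-sn*F[0]+c*F[1],F[2]],1),"t",s["clock"])
E
python3 st.py
```

```text
inS [ -6.2 -46.5] z 7.9 F stand [-1.1 -2.1 -0. ] t 28.2
```

Call:
carry_out(
  plan=[
    {"xyz":[0.2,0,-0.05],"rot":[0,0,0],"gripper":6},
    {"xyz":[0.2,0,0],"rot":[0,0,0],"gripper":6},
    {"xyz":[0.2,0,0],"rot":[0,0,0],"gripper":6},
    {"xyz":[0.2,0,0],"rot":[0,0,0],"gripper":6},
    {"xyz":[0.2,0,0],"rot":[0,0,0],"gripper":6},
  ],
)

```text
clock: 28.7
ee_pos: [522.8, 234.4, 8.6]
tool_rot: [3.14, -0.002, 1.365]
wrist_force: [-0.1, -0.7, -0.2]
grip_width: 60.0
```

Call:
carry_out(
  plan=[
    {"xyz":[0.2,0,0],"rot":[0,0,0],"gripper":6},
    {"xyz":[0.2,0,0],"rot":[0,0,0],"gripper":6},
    {"xyz":[0.2,0,0],"rot":[0,0,0],"gripper":6},
    {"xyz":[0.2,0,0],"rot":[0,0,0],"gripper":6},
  ],
)

```text
clock: 29.1
ee_pos: [524.3, 242.2, 8.6]
tool_rot: [3.141, -0.002, 1.365]
wrist_force: [-0.1, -1.8, -1.3]
grip_width: 60.2
```

```bash
python3 st.py;python3 shot.py s12 side 210 220 310 310 7
```

```text
inS [ -5.8 -28.2] z 8.6 F stand [ 0.3 -1.7 -1.3] t 29.1
```

View pics/s12.png

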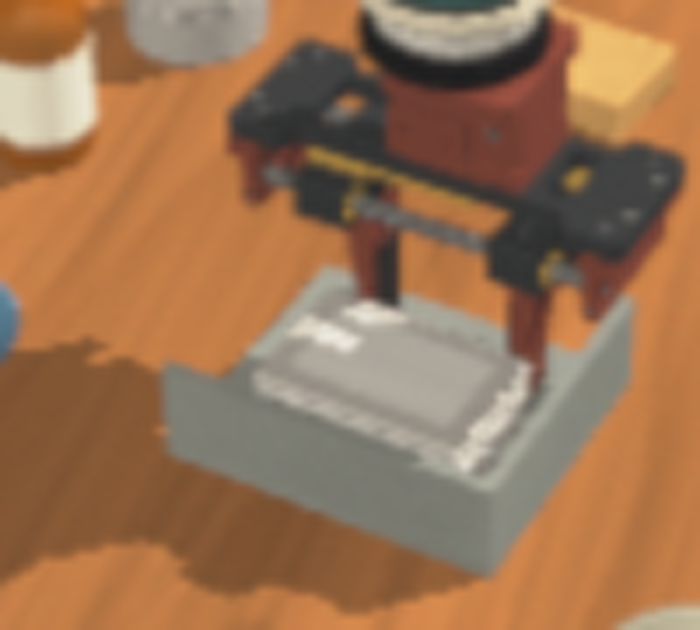

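The pile is sliding as one and squaring up against the fingers. The stand corner at (490,575) hasn't moved.

Call:
carry_out(
  plan=[
    {"xyz":[0.2,0,0],"rot":[0,0,0],"gripper":6},
    {"xyz":[0.2,0,0],"rot":[0,0,0],"gripper":6},
    {"xyz":[0.2,0,0],"rot":[0,0,0],"gripper":6},
    {"xyz":[0.2,0,0],"rot":[0,0,0],"gripper":6},
    {"xyz":[0.1,0,0],"rot":[0,0,0],"gripper":6},
  ],
)

```text
clock: 29.65
ee_pos: [526.1, 251.1, 8.6]
tool_rot: [3.141, -0.002, 1.365]
wrist_force: [-0.5, -2.4, 0.5]
grip_width: 60.2
```

Call:
carry_out(
  plan=[
    {"xyz":[0.1,0,0],"rot":[0,0,0],"gripper":6},
    {"xyz":[0.1,0,0],"rot":[0,0,0],"gripper":6},
  ],
)

```text
clock: 29.85
ee_pos: [526.4, 252.9, 8.6]
tool_rot: [3.141, -0.002, 1.365]
wrist_force: [1.1, -2.4, 0.3]
grip_width: 59.8
```

```bash
python3 st.py;python3 shot.py s13 side 210 220 310 310 7
```

```text
inS [ -5.8 -17.3] z 8.6 F stand [ 1.6 -2.1  0.3] t 29.85
```

View pics/s13.png

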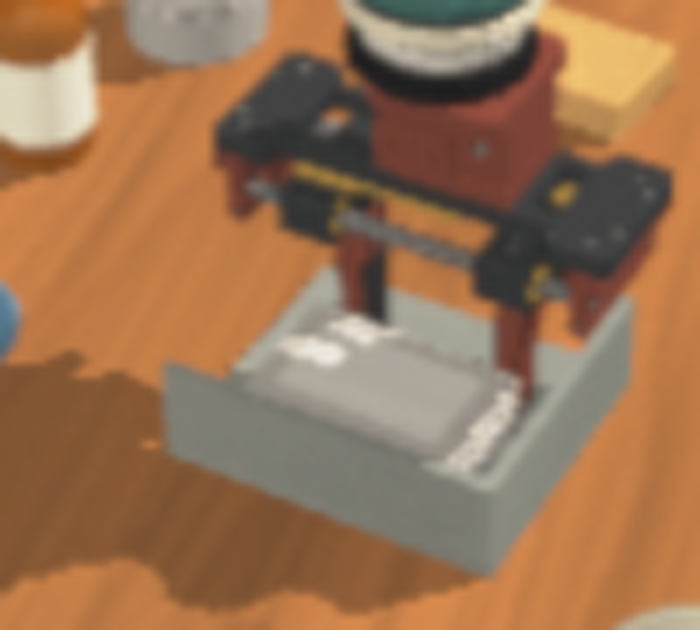

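The pile's near edge is close to the side fence. Creeping from here.

Call:
carry_out(
  plan=[
    {"xyz":[0.1,0,0],"rot":[0,0,0],"gripper":6},
    {"xyz":[0.05,0,0],"rot":[0,0,0],"gripper":6},
  ],
)

```text
clock: 30.1
ee_pos: [526.8, 254.2, 8.6]
tool_rot: [3.141, -0.002, 1.365]
wrist_force: [-0.7, -3.5, 0.7]
grip_width: 60.0
```

Call:
carry_out(
  plan=[
    {"xyz":[0.05,0,0],"rot":[0,0,0],"gripper":6},
    {"xyz":[0.05,0,0],"rot":[0,0,0],"gripper":6},
  ],
)

```text
clock: 30.3
ee_pos: [527.0, 255.2, 8.6]
tool_rot: [3.141, -0.002, 1.365]
wrist_force: [-0.3, -4.1, 0.1]
grip_width: 60.3
```

Call:
carry_out(
  plan=[
    {"xyz":[0.05,0,0],"rot":[0,0,0],"gripper":6},
  ],
)

```text
clock: 30.4
ee_pos: [527.0, 255.3, 8.6]
tool_rot: [3.141, -0.001, 1.365]
wrist_force: [-0.9, -6.8, 2.9]
grip_width: 59.8
```

Call:
carry_out(
  plan=[
    {"xyz":[0.05,0,0],"rot":[0,0,0],"gripper":6},
  ],
)

```text
clock: 30.5
ee_pos: [527.1, 255.4, 8.6]
tool_rot: [3.141, -0.001, 1.366]
wrist_force: [-0.5, -8.8, 3.2]
grip_width: 60.1
```

That is a firm stop, so the pile is at the side fence. I'll retreat, lift and look.

Call:
carry_out(
  plan=[
    {"xyz":[-0.15,0,0],"rot":[0,0,0],"gripper":6},
    {"xyz":[-0.5,0,0],"rot":[0,0,0],"gripper":6},
    {"xyz":[-1.5,0,0],"rot":[0,0,0],"gripper":6},
    {"xyz":[0,0,-3],"rot":[0,0,0],"gripper":6},
    {"xyz":[0,0,-4],"rot":[0,0,0],"gripper":6},
    {"xyz":[-3,0,-2],"rot":[0,0,0],"gripper":6},
    {"xyz":[0,0,0],"rot":[0,0,0],"gripper":6},
  ],
)

```text
clock: 31.2
ee_pos: [517.4, 203.6, 101.2]
tool_rot: [3.137, -0.003, 1.364]
wrist_force: [-0.2, 0.5, 0.1]
grip_width: 60.0
```

```bash
python3 st.py;python3 shot.py s14 side 210 220 310 310 7
```

```text
inS [ -4.8 -67.5] z 101.2 F stand [-0.3  0.5  0.1] t 31.2
```

View pics/s14.png

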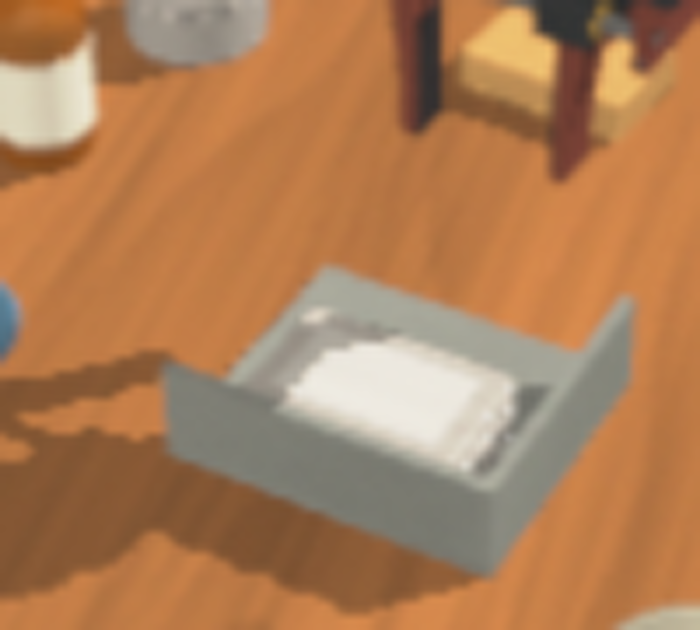

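The pile sits against the side fence: its near edge is hidden behind the fence line, and the stand corner is still at (490,575). I'll turn for the push to the back fence.

Call:
carry_out(
  plan=[
    {"xyz":[0,0,0],"rot":[0,0,8.15],"gripper":2.5},
    {"xyz":[0,0,0],"rot":[0,0,8.15],"gripper":2.5},
    {"xyz":[0,0,0],"rot":[0,0,8.15],"gripper":2.5},
    {"xyz":[0,0,0],"rot":[0,0,8.15],"gripper":2.5},
    {"xyz":[0,0,0],"rot":[0,0,8.15],"gripper":2.5},
    {"xyz":[0,0,0],"rot":[0,0,8.15],"gripper":2.5},
    {"xyz":[0,0,0],"rot":[0,0,8.15],"gripper":2.5},
    {"xyz":[0,0,0],"rot":[0,0,8.15],"gripper":2.5},
    {"xyz":[0,0,0],"rot":[0,0,8.15],"gripper":2.5},
    {"xyz":[0,0,0],"rot":[0,0,8.15],"gripper":2.5},
    {"xyz":[0,0,0],"rot":[0,0,8.15],"gripper":2.5},
    {"xyz":[0,0,0],"rot":[0,0,0],"gripper":2.5},
  ],
)

```text
clock: 32.45
ee_pos: [515.7, 205.7, 97.2]
tool_rot: [-3.14, 0.001, -0.201]
wrist_force: [-0.2, -0.5, -0.2]
grip_width: 25.1
```

```bash
python3 -c "
from mv import *
rel([*W(75,26),100],down(-11.6)); print(cur()[2]['qpos'].round(2))"
```

```text
shift_cm(in current frame) [ 8.2  -9.16 -0.28] rotvec_deg [-0.09  0.06  0.09] | pos [515.7 205.7  97.2] F [-0.2 -0.5 -0.2] w 25.1 t 32.45
[0.25 0.44 1.74 0.   0.96 2.02]
```

Call:
carry_out(
  plan=[
    {"xyz":[4.1,0,0],"rot":[0,0,0],"gripper":2.5},
    {"xyz":[4.1,0,0],"rot":[0,0,0],"gripper":2.5},
    {"xyz":[0,-4.6,0],"rot":[0,0,0],"gripper":2.5},
    {"xyz":[0,-4.6,0],"rot":[0,0,0],"gripper":2.5},
    {"xyz":[0,0,3.5],"rot":[0,0,0],"gripper":2.5},
    {"xyz":[0,0,3],"rot":[0,0,0],"gripper":2.5},
    {"xyz":[0,0,1.2],"rot":[0,0,0],"gripper":2.5},
    {"xyz":[0,0,0],"rot":[0,0,0],"gripper":2.5},
    {"xyz":[0,0,0],"rot":[0,0,0],"gripper":2.5},
  ],
)

```text
clock: 33.35
ee_pos: [615.6, 279.7, 22.1]
tool_rot: [-3.139, -0.001, -0.199]
wrist_force: [0.4, -0.9, 0.2]
grip_width: 25.1
```

```bash
python3 -c "
from mv import *
rel([*W(60,26),8.6],down(-11.6))"; python3 st.py;python3 shot.py s15 side 210 220 310 310 7
```

```text
shift_cm(in current frame) [-1.62  0.08  1.35] rotvec_deg [-0.13 -0.07  0.22] | pos [615.6 279.7  22.1] F [ 0.4 -0.9  0.2] w 25.1 t 33.35
inS [76.2 26.8] z 22.1 F stand [ 0.5 -0.8  0.2] t 33.35
```

View pics/s15.png

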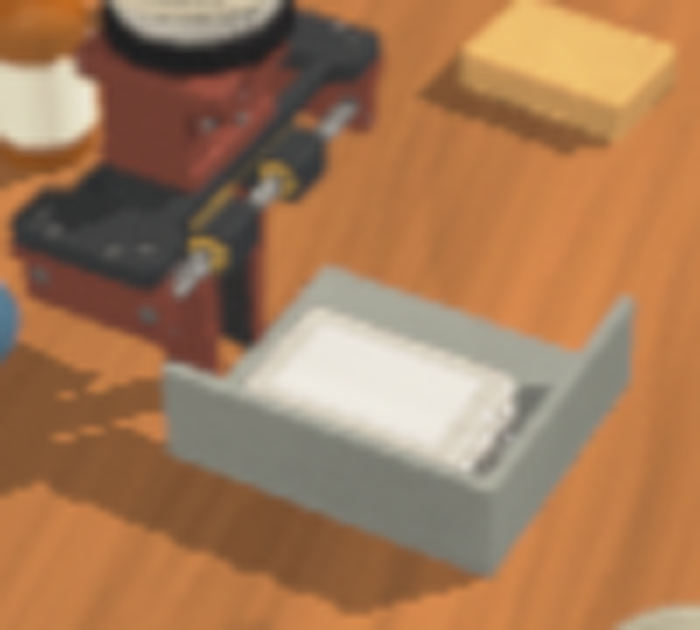

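Call:
carry_out(
  plan=[
    {"xyz":[0,0.05,0.6],"rot":[0,0,0],"gripper":2.5},
    {"xyz":[0,0,0.5],"rot":[0,0,0],"gripper":2.5},
    {"xyz":[0,0,0.2],"rot":[0,0,0],"gripper":2.5},
    {"xyz":[-0.6,0,0],"rot":[0,0,0],"gripper":2.5},
    {"xyz":[-0.6,0,0],"rot":[0,0,0],"gripper":2.5},
    {"xyz":[-0.4,0,0],"rot":[0,0,0],"gripper":2.5},
    {"xyz":[-0.2,0,0],"rot":[0,0,0],"gripper":2.5},
    {"xyz":[-0.2,0,0],"rot":[0,0,0],"gripper":2.5},
    {"xyz":[-0.2,0,0],"rot":[0,0,0],"gripper":2.5},
  ],
)

```text
clock: 34.3
ee_pos: [594.0, 283.7, 8.9]
tool_rot: [-3.139, -0.002, -0.199]
wrist_force: [2.2, -0.4, 0.8]
grip_width: 24.9
```

```bash
python3 st.py
```

```text
inS [54.2 26.4] z 8.9 F stand [2.2 0.  0.8] t 34.3
```

Call:
carry_out(
  plan=[
    {"xyz":[-0.2,0,0],"rot":[0,0,0],"gripper":2.5},
    {"xyz":[-0.2,0,0],"rot":[0,0,0],"gripper":2.5},
    {"xyz":[-0.2,0,0],"rot":[0,0,0],"gripper":2.5},
  ],
)

```text
clock: 34.6
ee_pos: [588.1, 284.9, 9.0]
tool_rot: [-3.139, -0.002, -0.2]
wrist_force: [2.4, -2.0, 0.5]
grip_width: 24.7
```

Call:
carry_out(
  plan=[
    {"xyz":[-0.2,0,0],"rot":[0,0,0],"gripper":2.5},
    {"xyz":[-0.1,0,0],"rot":[0,0,0],"gripper":2.5},
    {"xyz":[-0.1,0,0],"rot":[0,0,0],"gripper":2.5},
  ],
)

```text
clock: 34.9
ee_pos: [584.0, 285.7, 8.9]
tool_rot: [-3.139, -0.002, -0.199]
wrist_force: [2.1, -1.1, 0.4]
grip_width: 24.7
```

```bash
python3 st.py;python3 shot.py s16 side 210 220 310 310 7
```

```text
inS [44.  26.4] z 8.9 F stand [ 2.3 -0.6  0.4] t 34.9
```

View pics/s16.png

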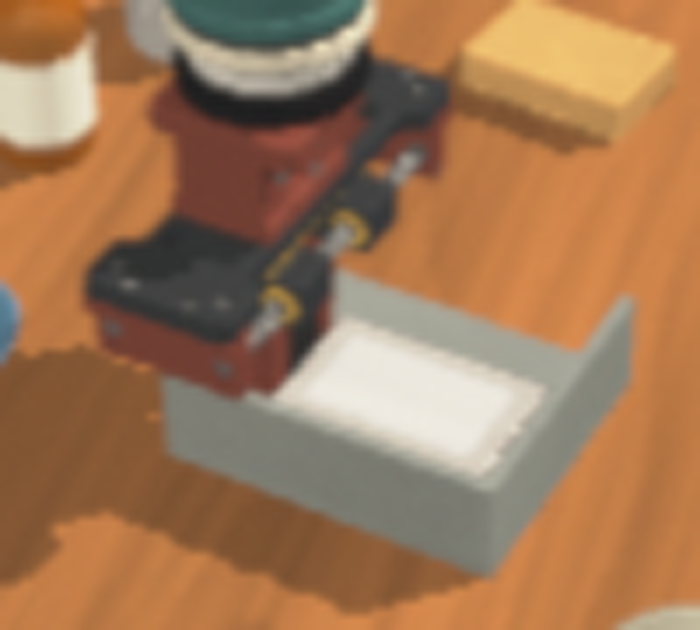

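The stand is unmoved and the pile is now about 5 to 7 mm from the back fence. Creeping.

Call:
carry_out(
  plan=[
    {"xyz":[-0.1,0,0],"rot":[0,0,0],"gripper":2.5},
    {"xyz":[-0.1,0,0],"rot":[0,0,0],"gripper":2.5},
    {"xyz":[-0.1,0,0],"rot":[0,0,0],"gripper":2.5},
  ],
)

```text
clock: 35.25
ee_pos: [581.4, 286.3, 8.9]
tool_rot: [-3.139, -0.002, -0.2]
wrist_force: [5.5, -1.6, -1.2]
grip_width: 24.7
```

Call:
carry_out(
  plan=[
    {"xyz":[-0.05,0,0],"rot":[0,0,0],"gripper":2.5},
    {"xyz":[-0.05,0,0],"rot":[0,0,0],"gripper":2.5},
  ],
)

```text
clock: 35.45
ee_pos: [581.2, 286.4, 9.0]
tool_rot: [-3.139, -0.003, -0.199]
wrist_force: [5.5, -2.6, -0.8]
grip_width: 25.2
```

Call:
carry_out(
  plan=[
    {"xyz":[-0.05,0,0],"rot":[0,0,0],"gripper":2.5},
    {"xyz":[-0.05,0,0],"rot":[0,0,0],"gripper":2.5},
  ],
)

```text
clock: 35.65
ee_pos: [580.4, 286.4, 8.9]
tool_rot: [-3.139, -0.004, -0.199]
wrist_force: [6.0, -2.7, -0.3]
grip_width: 24.6
```

Call:
carry_out(
  plan=[
    {"xyz":[-0.05,0,0],"rot":[0,0,0],"gripper":2.5},
  ],
)

```text
clock: 35.75
ee_pos: [580.1, 286.6, 9.0]
tool_rot: [-3.139, -0.004, -0.199]
wrist_force: [6.6, -2.7, -0.8]
grip_width: 25.1
```

The force has levelled off at about 6 N, so the pile is at the fence or the stand is starting to creep. Stop, retreat and look.

Call:
carry_out(
  plan=[
    {"xyz":[0.15,0,0],"rot":[0,0,0],"gripper":2.5},
    {"xyz":[0.8,0,0],"rot":[0,0,0],"gripper":2.5},
    {"xyz":[1.5,0,0],"rot":[0,0,0],"gripper":2.5},
    {"xyz":[0,0,-3],"rot":[0,0,0],"gripper":2.5},
    {"xyz":[0,0,-4.5],"rot":[0,0,0],"gripper":2.5},
    {"xyz":[4,0,-3],"rot":[0,0,0],"gripper":2.5},
    {"xyz":[4,0,0],"rot":[0,0,0],"gripper":2.5},
    {"xyz":[0,0,0],"rot":[0,0,0],"gripper":2.5},
  ],
)

```text
clock: 36.55
ee_pos: [687.3, 264.5, 115.7]
tool_rot: [-3.137, -0.008, -0.202]
wrist_force: [-0.8, -0.5, -1.1]
grip_width: 25.2
```

```bash
python3 st.py;python3 shot.py s17 side 210 220 310 310 7;python3 shot.py t17 top 170 190 260 260 8
python3 - <<'E'
import cv2,pickle,numpy as np
t=pickle.load(open("pics/t17.pkl","rb"))["color"][195:260,180:250]; s=pickle.load(open("pics/s17.pkl","rb"))["color"][245:305,232:302]
k=lambda i:cv2.resize(i,(400,int(400*i.shape[0]/i.shape[1])),interpolation=cv2.INTER_CUBIC)
a,b=k(s),k(t);h=max(len(a),len(b));p=lambda i:cv2.copyMakeBorder(i,0,h-len(i),0,0,0)
cv2.imwrite("pics/c17.png",np.hstack([p(a),p(b)]))
E
```

```text
inS [149.5  26.4] z 115.7 F stand [-0.7 -0.6 -1.1] t 36.55
```

View pics/c17.png

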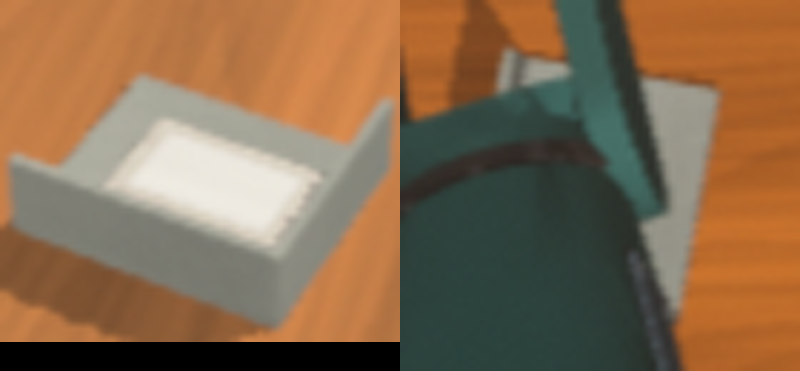

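The side view shows the pile in the corner. I'll clear the arm for an unobstructed top view.

Call:
carry_out(
  plan=[
    {"xyz":[0,4,0],"rot":[0,0,0],"gripper":2.5},
    {"xyz":[0,4,0],"rot":[0,0,0],"gripper":2.5},
    {"xyz":[0,4,0],"rot":[0,0,0],"gripper":2.5},
    {"xyz":[0,4,0],"rot":[0,0,0],"gripper":2.5},
    {"xyz":[0,4,0],"rot":[0,0,0],"gripper":2.5},
    {"xyz":[0,4,0],"rot":[0,0,0],"gripper":2.5},
    {"xyz":[0,4,0],"rot":[0,0,0],"gripper":2.5},
    {"xyz":[0,4,0],"rot":[0,0,0],"gripper":2.5},
  ],
)

```text
clock: 37.45
ee_pos: [614.8, -48.3, 112.2]
tool_rot: [-3.139, 0.002, -0.199]
wrist_force: [0.2, -0.5, 0.4]
grip_width: 24.8
```

Run:
```python
from plant import *
from h import *
from mv import *
M={}
for n in("top","side"):
    c=camera(n); 
    st=regions_of(c,"stand"); ti=regions_of(c,"tin_a")
    pickle.dump((c,st,ti),open(f"pics/{n}18.pkl","wb"))
    print(n,[(d["confidence"],d["extent"]) for d in st],[(d["confidence"],d["extent"]) for d in ti if 190<d["extent"][0]<300 and 200<d["extent"][1]<300])
    M[n]=c["color"]
t=M["top"][195:260,180:250]; s=M["side"][245:305,232:302]
k=lambda i:cv2.resize(i,(400,int(400*i.shape[0]/i.shape[1])),interpolation=cv2.INTER_CUBIC)
a,b=k(s),k(t);h=max(len(a),len(b));p=lambda i:cv2.copyMakeBorder(i,0,h-len(i),0,0,0)
cv2.imwrite("pics/c18.png",np.hstack([p(a),p(b)])); print(state()["clock"],state()["ee_pos"])
```

```text
top [(0.62, [192.3, 201.6, 235.4, 251.4])] [(0.82, [192.1, 216.5, 214.3, 247.7])]
side [(0.57, [236.7, 260.7, 299.7, 297.6])] [(0.76, [251.7, 266.6, 287.9, 289.9])]
37.75 [616.54948164 -46.43442807 112.69393985]
```

View pics/c18.png

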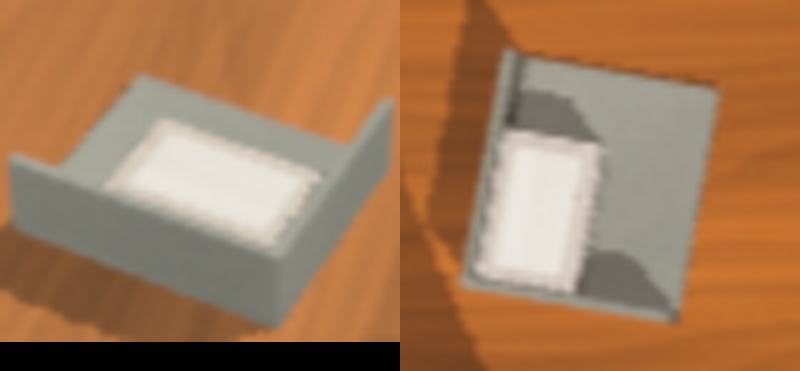

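```bash
cat > fit2.py <<'E'
from h import *
from mv import *
import sys
tag=sys.argv[1]
sh=pickle.load(open("pics/sh.pkl","rb"))
C={};ms={};mt={}
for n,ctr in(("top",(203,232)),("side",(270,278))):
    c,st,ti=pickle.load(open(f"pics/{n}{tag}.pkl","rb"))
    t=min(ti,key=lambda d:abs((d["extent"][0]+d["extent"][2])/2-ctr[0])+abs((d["extent"][1]+d["extent"][3])/2-ctr[1]))["pixels"]
    if n=="side": c["camera_matrix"]=c["camera_matrix"].copy(); c["camera_matrix"][:2,2]+=sh
    C[n]=c; mt[n]=t; ms[n]=cv2.morphologyEx((st[0]["pixels"]|t).astype(np.uint8),cv2.MORPH_CLOSE,np.ones((5,5)))>0
mv=lambda bs,x,y,z,a:[b@Rz(a*D).T+[x,y,z] for b in bs]
PILE=[box(-48,48,-31,31,0,36)]
for ns in(["top"],["top","side"]):
    print(ns,"stand",fit([C[n] for n in ns],[ms[n] for n in ns],lambda p:mv(STAND+[b@np.eye(3)+[-21,28,6] for b in PILE],p[0],p[1],0,p[2]),[536,269,-11.6],[6,6,4]))
o=fit([C["top"]],[mt["top"]],lambda p:mv([box(-48,48,-31,31,30,36+6)],p[0],p[1],0,p[2]),[510,295,-11.6],[6,6,4]); print("top tin (top cam)",o, inS(o[0]))
o=fit([C["top"],C["side"]],[ms["top"],ms["side"]],lambda p:mv(STAND,p[0],p[1],0,p[2]),[536,269,-11.6],[6,6,4]); print("stand only",o)
E
python3 fit2.py 18
```

```text
['top'] stand (array([535.2555854 , 268.13309294, -11.38246427]), np.float64(0.03552670574272535))
['top', 'side'] stand (array([535.00822826, 268.87839468, -11.22343617]), np.float64(0.10832666043637493))
top tin (top cam) (array([520.65618809, 299.67150778, -10.88443982]), np.float64(0.047344515845553915)) [-20.86627468  27.33405183]
stand only (array([535.00822826, 268.87839468, -11.22343617]), np.float64(0.10832666043637493))
```

The fits put the pile at (-20.9, 27.3) mm in the stand's frame, against a home position of (-21, 28). Its yaw is within 0.5° of the stand's, and the stand has moved less than 1 mm. That is within the measuring accuracy and agrees with the force stops. The robot is clear of everything, so I'm handing in.

```bash
python3 -c "
from plant import *
print(sign_off()); print(state()['clock'])"
```

```text
the job is handed in; nothing more can be done
None
the job is handed in; nothing more can be done
```

I took both tins off the rack and set them level on tin_c. I then nudged the pile against the side fence and the back fence, and handed the job in at about 38 s of the 72 s allowed.

**Last checks:**
- **Pile position:** the final top view puts the top tin at (-20.9, 27.3) mm in the stand's frame, against a home position of (-21, 28). Its yaw is within about 0.5° of the stand's.
- **Stand:** it moved less than about 1 mm.
- **Look-alikes and other goods:** the arm never went near the others, but I did not re-measure them one by one at the end.

**Less certain:**
- **Push forces:** the side nudge ended at about 9 N and the back nudge at about 6.5 N, both above the stand's rough 5 N sliding force. During the last 1 mm or so of the back nudge the stand may have crept slightly.
- **Camera calibration:** the side camera disagreed with the top camera by about 1.5 px. I corrected for it and checked the correction against the held tin.
- **Lower tins:** their contact with the fences was not seen directly. I infer it from the vertical fingers pushing on all three at once.

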